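# Knock out the set paraffin blocks and close the embedding mould

### The job

The paraffin blocks in the embedding mould have set: swing the knock-out lever all the way over to raise them, lift every block out and lay it in the steel tray. When the mould is empty, swing the lever fully back and lower the cover plate over the two locating pins until it rests flush on the mould. Do not disturb the specimen cup and the two little vials.

Things in the scene. Friction and masses are not known exactly. Their poses are not given: they have to be found in the camera images.
- mould: Fixed aluminium embedding mould, 124 x 228 mm on a steel foot 136 x 240 mm, 34 mm high; origin at the centre of its underside, x pointing away from the lever, y along the long side. Six wells 42 x 30 mm, centred at x = +-26, y = -58, 0, 58 mm; some hold a block. The floor of each well is a knock-out pad, 19.5 mm above the worktop with the lever at 0, 30.5 mm with it fully over.
- mould_face (a point): Centre of the mould's top face (34 mm above the worktop).
- pin_left (a point): Tip of the locating pin at the mould's +y end: steel, 10 mm diameter, standing 14 mm above the face, its top 4 mm tapering to 5.6 mm; 102 mm from the mould's centre.
- pin_right (a point): Tip of the like pin at the mould's -y end, 102 mm from the centre.
- knockout (a joint): Knock-out lever in front of the mould, rad: 0 = blocks down (as found), 1.2 = fully over, blocks raised 11 mm (in proportion). Turns about the upright axis at lever_pivot, counter-clockwise from above as it grows: the knob passes from the mould's +y side across the front to its -y side. Stops at both ends; takes 2 to 3 N at the knob and stays where left.
- lever_pivot (a point): Axis of the lever, 82 mm in front of the mould's centre (towards its -x).
- lever_knob (a point): Middle height of the lever's upright black knob, a round post 15 mm in diameter standing free from 18 to 53 mm above the worktop (this point is at 42 mm), 56 mm from the axis; best pinched from above and led along its arc, or pushed.
- block_1: Set paraffin block under a white plastic cassette, 40 (x) x 28 (y) x 14 mm, 25 g; origin at the centre of its underside, z up. The upper 6 mm are the cassette, the wax below is 37 x 25 mm. Loose in its well, x along the mould's x, its top about flush with the mould's face until knocked out; it is then taken across its 28 mm width. The number of blocks varies; absent ones read None.
- block_2: Set paraffin block under a white plastic cassette, 40 (x) x 28 (y) x 14 mm, 25 g; origin at the centre of its underside, z up. The upper 6 mm are the cassette, the wax below is 37 x 25 mm. Loose in its well, x along the mould's x, its top about flush with the mould's face until knocked out; it is then taken across its 28 mm width. May be absent (None).
- block_3: Set paraffin block under a white plastic cassette, 40 (x) x 28 (y) x 14 mm, 25 g; origin at the centre of its underside, z up. The upper 6 mm are the cassette, the wax below is 37 x 25 mm. Loose in its well, x along the mould's x, its top about flush with the mould's face until knocked out; it is then taken across its 28 mm width. May be absent (None).
- block_4: Set paraffin block under a white plastic cassette, 40 (x) x 28 (y) x 14 mm, 25 g; origin at the centre of its underside, z up. The upper 6 mm are the cassette, the wax below is 37 x 25 mm. Loose in its well, x along the mould's x, its top about flush with the mould's face until knocked out; it is then taken across its 28 mm width. May be absent (None).
- block_5: Set paraffin block under a white plastic cassette, 40 (x) x 28 (y) x 14 mm, 25 g; origin at the centre of its underside, z up. The upper 6 mm are the cassette, the wax below is 37 x 25 mm. Loose in its well, x along the mould's x, its top about flush with the mould's face until knocked out; it is then taken across its 28 mm width. May be absent (None).
- block_6: Set paraffin block under a white plastic cassette, 40 (x) x 28 (y) x 14 mm, 25 g; origin at the centre of its underside, z up. The upper 6 mm are the cassette, the wax below is 37 x 25 mm. Loose in its well, x along the mould's x, its top about flush with the mould's face until knocked out; it is then taken across its 28 mm width. May be absent (None).
- cover: Loose aluminium cover plate 120 (x) x 224 (y) x 8 mm, 0.4 kg, lying flat on the worktop; origin at the centre of its underside. Two through holes of 13 mm diameter on its y axis at +102 and -102 mm; the plate may go on either way round.
- cover_handle (a point): Centre of the cover's black grip bar: 14 mm wide (x), 76 mm long (y), 14 mm high, on two posts at y = -30 and +30 mm; its centre is 37 mm above the plate's underside, over the plate's centre.
- tray: Loose shallow steel tray 210 (x) x 150 (y) x 22 mm with 3 mm walls and floor, 0.45 kg; origin at the centre of its underside. It lies on one side of the mould, the cover on the other; which is which varies. Keep clear of a 320 mm tall carton at the back right (x over 0.65, y below -0.24 m) and an analyser to the right (x over 0.32, y below -0.62 m).
- specimen_cup: Specimen cup with red lid, 58 mm wide and 59 mm high, standing behind the mould; leave it alone.
- vial_back: Little vial 25 mm wide, 49 mm high, behind the mould; leave it alone.
- vial_front: Little vial 25 mm wide, 49 mm high, at the front edge of the worktop; leave it alone.
There are look-alikes about, which are no part of the job. Leave any brown, green or yellow look-alike of the block_2 alone.

How it is judged:
By the outcome, as a careful person would: the job done as asked, in the order asked, and still so for the second after the job is handed in, with the robot touching nothing.
Of block_1, block_2, block_3, block_4, block_5, block_6 only 4 to 6 are there at a start; the rules pass over those that are not, and their reading is None.
At some moment in a run one of tray, cover may be knocked a few centimetres aside while the robot is not near it.
Once in a run the grip may slacken for a moment while it holds something.
It also fails if it takes over 210 s, if anything falls off the work surface, if the arm or the gripper's body presses on something with over 40 N, if the wrist force passes 120 N, or if a joint passes its speed limit or range.

### The arm

A 6-joint arm with a two-finger parallel gripper is mounted at the origin on a cart in front of the work surface, level with it; the furniture and walls round the work are solid. World frame = base frame: x ahead of the robot, y to its left, z up, the work surface at z = 0. Lengths are in mm, angles in rad, forces in N, time in s.
With the tool pointing down it reaches from about 375 to 975 mm from the base axis. Payload 3.8 kg.
Tool frame: the origin (TCP) lies at the very end of the fingers, on their centre line; the grasp point (between the pads) lies 19 mm behind it (manip.grasp_offset is the distance from the TCP to the grasp point, in mm); x points along the fingers, z is the direction in which the jaws open and shut, and the axes are right-handed (so a half turn about x gives the same grasp; the last joint's range is limited). The gripper opens to 85 mm and grips with 20 to 120 N. Pads are 22 mm wide; open, the fingers measure 114 mm over their backs; the gripper's body (76 mm by 85 mm) begins 54 mm behind the grasp point. The pads swing forward as they close: fully open they stand 13 mm farther back than shut.
Start: joints at [1.232, 0.264, 1.604, -0, 1.274, -0.037], TCP at [200.634, 644.487, 231.28] pointing down, gripper open.
Joint ranges: [-2.63, 2.63], [-0.94, 2.18], [0.31, 2.57], [-1.31, 4.45], [0, 2.66], [-2.55, 2.55]. Speed limits (rad/s): [2.57, 2.57, 3.14, 3.14, 3.14, 3.14].

### API

Orientations are given as [roll, pitch, yaw] about the fixed x, y, z axes, in that order (R = Rz(yaw) Ry(pitch) Rx(roll)).
In Python, from workcell import manip gives the robot as it stands.
- The arm moves only by the tool arm_command, never from a script. Its argument "plan" is a list of rows, each a list of 7 numbers: the gripper command: -1 is fully open, 1 is shut, values between are in proportion, then the shift along the tool's x, y, z in mm, then the turn, a rotation vector about the tool's x, y, z in rad. In form: [[hand, tx, ty, tz, wx, wy, wz], ...]. A call has 1 to 20 rows; each row shifts and turns the pose as measured when the row begins, along the tool's axes as they then stand; what a row does not reach is not made up. A row lasts 1/12 s, in which the tool goes at most 41.7 mm and 7.16 degrees, less where a joint would pass 70% of its speed; a pose out of reach is approached as far as the arm can. A call is refused whole if a number of a shift passes 41.7 or a number of a turn 0.125, either way. A call with a gripper value outside its range is refused whole. The fingers move at their own pace and stop on an object; "newtons" is the grip in N (left out, the last holds). Time passes only in rows, so rows that do not move let the fingers close. It gives the time, the measured TCP pose, the force and the opening at its end, in the units of the state.
- manip.get_state(): the state, without advancing time (a new reading comes with each control period).
- manip.read_camera(name): name is "scene" or "side" or "wrist"; returns the picture (420x560x3 uint8, blue, green, red); there is no depth.
- manip.get_calibration(name): a dict with "fx", "fy", "cx", "cy" (pixels), "R" (3x3) and "t" (3): a world point X has camera coordinates R X + t; the wrist camera has in their place "hand_eye" (4x4, takes a point from camera to tool coordinates, whose origin is the TCP and whose axes are the tool frame's). Camera axes: x right, y down, z forward; pixel columns grow to the right and rows downward; lengths in mm; the calibration is good to about 2 mm. A picture is of the moment at which its call begins: read the wrist's pose just before it. get_calibration takes no time and is no camera call.
- manip.close_job(): hands the job in, once; it reports no verdict.
The state is a dict: "t": time; "qpos": joint angles; "qvel": joint speeds; "joint_torque": joint torques, N m; "tool_pos": TCP position; "tcp_rot": TCP orientation; "contact_force": force on the tool from outside, world axes, zero at the start; "torque": the same for the moment, N m; "width": finger opening in mm.
Only numpy, scipy, OpenCV 4.12 (cv2) and the standard library are available. Lean on these libraries where they do the work, as an engineer would, in place of code of your own. Each camera call takes 0.05 s, during which the arm holds its last target.

## Working session

There is one attempt and no reset: what is moved stays moved. The work goes in short steps, Python scripts to look and compute and a tool call to move; the robot and the scene stay as the last step left them, time stands still between calls to the robot, and variables do not carry over. Pictures are saved under pics/ and viewed, and the job is handed in when it is done.

Besides the shell and the picture viewer there is one more tool, called after "Request:" by a JSON object that holds its "api" and its "payload". arm_command: Moves the arm, as the interface text tells. Its arguments: {"type":"object","properties":{"plan":{"type":"array"},"newtons":{"type":"number"}},"required":["plan"]}

```bash
mkdir -p pics; ls; python3 - <<'E'
from workcell import manip
import cv2
print(manip.get_state()); print(manip.grasp_offset)
for n in ["scene","side","wrist"]:
    im=manip.read_camera(n); cv2.imwrite(f"pics/{n}0.png",im); print(n,manip.get_calibration(n))
E
```

```text
pics
{'t': 0.0, 'qpos': array([ 1.23210476e+00,  2.64715820e-01,  1.60538981e+00,  2.89494403e-06,
        1.27367899e+00, -3.68799435e-02]), 'qvel': array([ 2.55776350e-04,  1.36944689e-03,  1.39269444e-04,  8.81183882e-04,
       -1.43724638e-05,  1.76329027e-04]), 'joint_torque': array([ 2.85833943e-03, -5.15092993e+01, -3.67326558e+01,  2.45033033e-05,
        1.29904298e-02,  1.51988502e-05]), 'tool_pos': array([200.38894634, 643.80359329, 229.97862991]), 'tcp_rot': array([ 3.10345073,  1.56860435, -1.91075073]), 'contact_force': array([ 0.80525926,  0.31255243, -0.94223342]), 'torque': array([ 0.02450663, -0.00871311, -0.07602021]), 'width': 85.56183761567262}
18.700000000000003
scene {'fx': 391.11721004393985, 'fy': 391.11721004393985, 'cx': 283.4576445496826, 'cy': 208.70426677015985, 'R': array([[ 7.12574288e-01, -7.01596595e-01, -3.17975078e-04],
       [-2.99506088e-01, -3.03782472e-01, -9.04440331e-01],
       [ 6.34455662e-01,  6.44576161e-01, -4.26600030e-01]]), 't': array([-407.42064265,  228.95977663,  573.72949507])}
side {'fx': 521.2236219704469, 'fy': 521.2236219704469, 'cx': 281.006742380004, 'cy': 208.48860226933184, 'R': array([[ 0.99697349, -0.07544134, -0.01877425],
       [-0.06561988, -0.68711056, -0.72358352],
       [ 0.04168812,  0.72262555, -0.68998146]]), 't': array([-559.96068239,   71.43345151, 1324.10363405])}
wrist {'fx': 314.4394060523966, 'fy': 314.4394060523966, 'cx': 275.5708102663169, 'cy': 205.18934184642703, 'hand_eye': array([[-7.12061997e-05, -2.72528196e-01,  9.62147794e-01,
        -1.42041898e+02],
       [ 3.15578071e-05, -9.62147797e-01, -2.72528194e-01,
         6.88878746e+01],
       [ 9.99999997e-01,  1.09575774e-05,  7.71112804e-05,
        -2.02407469e+00],
       [ 0.00000000e+00,  0.00000000e+00,  0.00000000e+00,
         1.00000000e+00]])}
```

View pics/scene0.png

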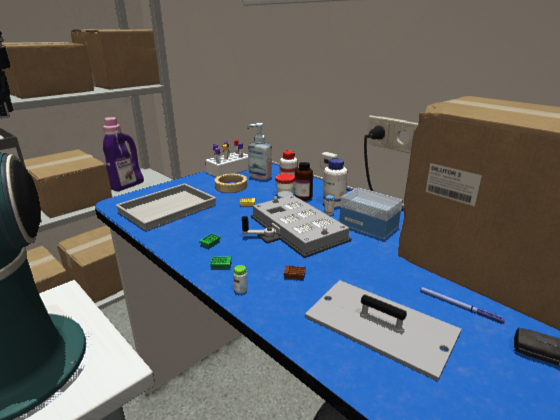

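View pics/side0.png

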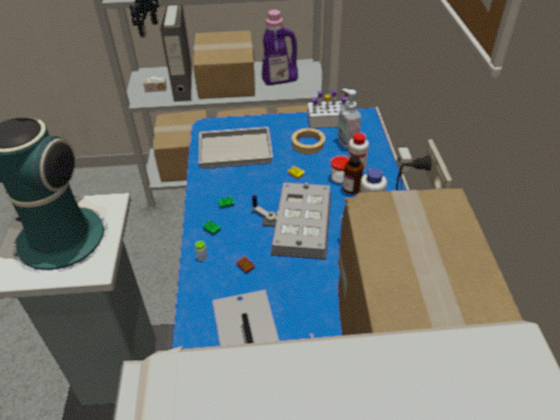

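View pics/wrist0.png

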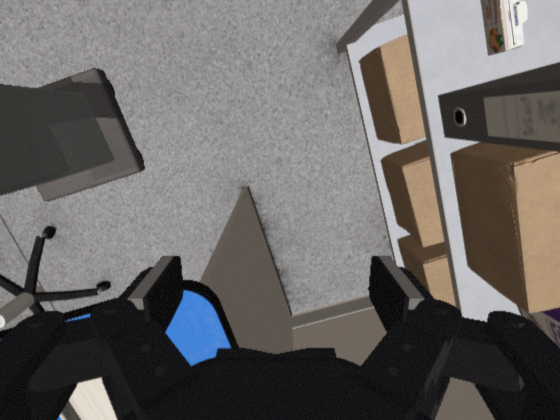

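The mould sits at centre (scene ~300,222), tray on the left (~167,205) and cover at front right (~383,325). I'll enlarge these areas.

```bash
cat > h.py <<'E'
from workcell import manip
import numpy as np, cv2
from scipy.spatial.transform import Rotation as Ro
np.set_printoptions(precision=2,suppress=True)
def st(): return manip.get_state()
def T():
    s=st(); return Ro.from_euler('xyz',s['tcp_rot']).as_matrix(), np.array(s['tool_pos'])
def cam(n,pose=None):
    c=manip.get_calibration(n)
    K=np.array([[c['fx'],0,c['cx']],[0,c['fy'],c['cy']],[0,0,1]])
    if n=='wrist':
        R,p=pose or T(); H=np.array(c['hand_eye'])
        Rc=R@H[:3,:3]; tc=R@H[:3,3]+p
        return K,Rc.T,-Rc.T@tc
    return K,np.array(c['R']),np.array(c['t'])
def back(n,uv,z,pose=None):
    K,R,t=cam(n,pose); uv=np.atleast_2d(uv).astype(float)
    d=(np.linalg.inv(K)@np.c_[uv,np.ones(len(uv))].T).T@R
    o=-R.T@t
    return o+d*((z-o[2])/d[:,2])[:,None]
def proj(n,X,pose=None):
    K,R,t=cam(n,pose); X=np.atleast_2d(X).astype(float)
    q=(X@R.T+t)@K.T; return q[:,:2]/q[:,2:]
def crop(im,x0,y0,x1,y1,s,name):
    cv2.imwrite(f'pics/{name}.png',cv2.resize(im[y0:y1,x0:x1],None,fx=s,fy=s,interpolation=cv2.INTER_CUBIC))
def wsnap(name):
    p=T(); im=manip.read_camera('wrist'); cv2.imwrite(f'pics/{name}.png',im)
    np.savez(f'pics/{name}.npz',R=p[0],p=p[1]); return im
def wpose(name):
    d=np.load(f'pics/{name}.npz'); return d['R'],d['p']
def pose():
    s=st(); R,p=T(); print('t',round(s['t'],2),'p',p,'x',R[:,0],'z',R[:,2],'w',round(s['width'],1),'F',s['contact_force'],'q',s['qpos'])
def move(target,yaw):
    """remaining shift in tool axes to world target with tool down and jaw axis (z) at world yaw (mod pi)"""
    R,p=T(); x=np.array([0,0,-1.]); best=None
    for k in (0,np.pi):
        z=np.array([np.cos(yaw+k),np.sin(yaw+k),0]); y=np.cross(z,x)
        w=R.T@Ro.from_matrix(np.c_[x,y,z]@R.T).as_rotvec()
        if best is None or np.linalg.norm(w)<np.linalg.norm(best): best=w
    print('tool shift',R.T@(np.array(target)-p),'rotvec(tool)',best)
E
python3 - <<'E'
from h import *
a=cv2.imread('pics/scene0.png'); b=cv2.imread('pics/side0.png')
crop(a,225,180,365,270,5,'sc_m'); crop(b,240,170,345,265,6,'sd_m')
crop(a,100,170,230,240,5,'sc_t'); crop(a,295,270,475,380,4,'sc_c')
E
```

```text
(no output)
```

View pics/sc_m.png

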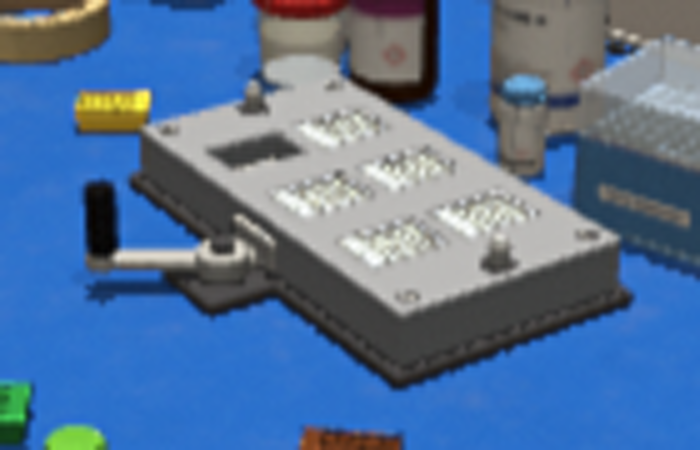

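View pics/sd_m.png

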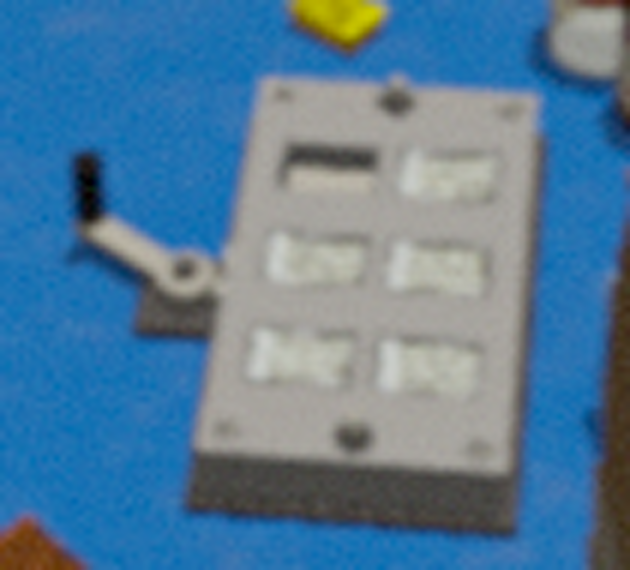

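View pics/sc_t.png

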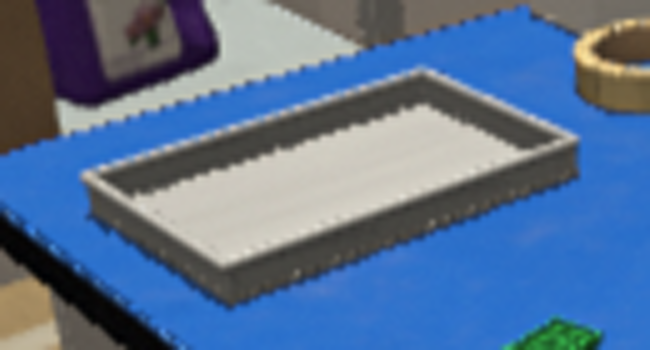

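View pics/sc_c.png

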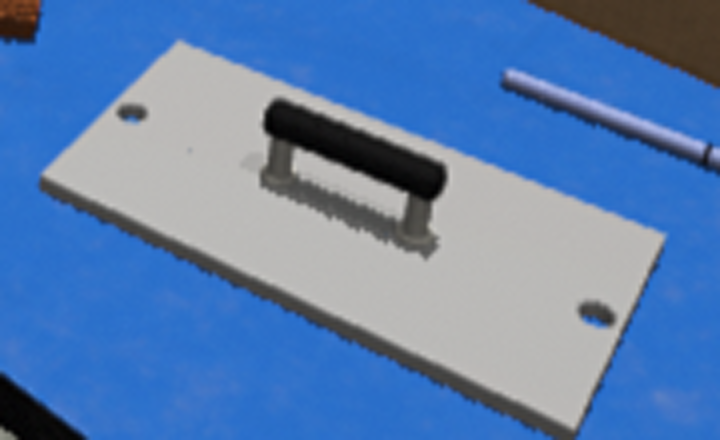

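Five blocks are visible; the front well at the +y end is empty. I fit the mould, tray, cover and lever poses from these picked pixels.

```bash
cat > fit.py <<'E'
from h import *
from scipy.optimize import least_squares
def fit(obs,x0):
    # obs: list (cam, [local xyz],(u,v))
    def w(p,L):
        c,s=np.cos(p[2]),np.sin(p[2]); return np.array([p[0]+c*L[0]-s*L[1],p[1]+s*L[0]+c*L[1],L[2]])
    def f(p): return np.concatenate([proj(n,w(p,L),pz)[0]-uv for n,L,uv,pz in obs])
    r=least_squares(f,x0,x_scale=[10,10,.1],loss='soft_l1'); return r.x,r.fun.reshape(-1,2)
E
python3 - <<'E'
from fit import *
S=lambda x,y,o,s:(o[0]+(x-0.0)/s-.4,o[1]+y/s-.4)
A=lambda L,x,y:('scene',L,S(x,y,(225,180),5),None)
B=lambda L,x,y:('side',L,S(x,y,(240,170),6),None)
o=[A((-62,114,34),143,128),A((62,-114,34),618,245),A((-62,-114,34),402,315),
A((0,102,48),252,84),A((0,-102,48),498,236),
B((-62,114,34),262,78),B((62,114,34),540,97),B((-62,-114,34),197,452),B((62,-114,34),513,472)]
m,r=fit(o,[550,0,0]); print('mould',m); print(r)
o=[('scene',L,S(x,y,(100,170),5),None) for L,x,y in [((-105,-75,22),228,268),((-105,75,22),84,177),((105,75,22),424,69),((105,-75,22),579,139)]]
for g in ([600,300,0],[500,300,0.3]):
  t,r=fit(o,g); print('tray',t); print(r)
o=[('scene',L,S(x,y,(295,270),4),None) for L,x,y in [((-60,112,8),41,180),((60,112,8),180,40),((60,-112,8),665,235),((-60,-112,8),575,432),((0,102,8),132,113),((0,-102,8),597,315),((0,38,37),277,120),((0,-38,37),433,175)]]
t,r=fit(o,[500,-250,0]); print('cover',t); print(r)
print(back('scene',S(98,225,(225,180),5),42),back('side',S(88,190,(240,170),6),42))
E
```

```text
mould [615.07  -7.25  -0.2 ]
[[-0.35 -0.42]
 [ 1.32 -1.23]
 [ 0.34 -0.17]
 [ 0.83 -0.36]
 [ 0.88  0.04]
 [-0.14 -0.47]
 [-0.53 -0.55]
 [-0.82 -0.77]
 [-1.57  0.03]]
tray [444.59 316.88   0.04]
[[ 0.   -0.2 ]
 [-0.15  0.  ]
 [ 0.    0.19]
 [ 0.15  0.01]]
tray [444.59 316.88   0.04]
[[ 0.   -0.2 ]
 [-0.15  0.  ]
 [ 0.    0.19]
 [ 0.15  0.01]]
cover [ 464.52 -338.42    0.16]
[[-0.59 -1.17]
 [-0.62  0.19]
 [ 0.54  0.21]
 [ 0.28 -0.1 ]
 [-0.12 -0.2 ]
 [ 0.17 -0.1 ]
 [-2.49 -1.59]
 [ 2.62  2.86]]
[[481.9   35.23  42.  ]] [[496.26  39.45  42.  ]]
```

```bash
python3 - <<'E'
from h import *
pose(); print(T()[0]); move([530,30,200],1.37)
E
```

```text
t 0.15 p [200.41 643.94 230.22] x [-0. -0. -1.] z [ 0.3   0.95 -0.  ] w 85.5 F [ 0.68 -0.31 -0.9 ] q [ 1.23  0.26  1.61  0.    1.27 -0.04]
[[-0.   -0.95  0.3 ]
 [-0.    0.3   0.95]
 [-1.    0.   -0.  ]]
tool shift [  31.06 -497.18 -488.18] rotvec(tool) [-0.1 -0.  -0. ]
```

Request:
{"api": "arm_command", "payload": {"plan": [[-1,1.7,-28,-27.5,-0.006,0,0],[-1,1.7,-28,-27.5,-0.006,0,0],[-1,1.7,-28,-27.5,-0.006,0,0],[-1,1.7,-28,-27.5,-0.006,0,0],[-1,1.7,-28,-27.5,-0.006,0,0],[-1,1.7,-28,-27.5,-0.006,0,0],[-1,1.7,-28,-27.5,-0.006,0,0],[-1,1.7,-28,-27.5,-0.006,0,0],[-1,1.7,-28,-27.5,-0.006,0,0],[-1,1.7,-28,-27.5,-0.006,0,0],[-1,1.7,-28,-27.5,-0.006,0,0],[-1,1.7,-28,-27.5,-0.006,0,0],[-1,1.7,-28,-27.5,-0.006,0,0],[-1,1.7,-28,-27.5,-0.006,0,0],[-1,1.7,-28,-27.5,-0.006,0,0],[-1,1.7,-28,-27.5,-0.006,0,0],[-1,1.7,-28,-27.5,-0.006,0,0],[-1,1.7,-28,-27.5,-0.006,0,0]]}}

```text
t: 1.65
tool_pos: [575.8, 19.5, 192.2]
tcp_rot: [2.102, 1.566, -2.785]
contact_force: [1.1, -1.0, 1.3]
width: 85.3
```

```bash
python3 - <<'E'
from h import *
pose(); move([530,30,200],1.37); wsnap('w1')
E
```

```text
t 1.65 p [575.77  19.49 192.24] x [-0. -0. -1.] z [ 0.17  0.98 -0.  ] w 85.3 F [ 1.1  -1.    1.27] q [-0.01  0.11  1.86 -0.    1.18 -1.4 ]
tool shift [-7.59 46.93  2.38] rotvec(tool) [ 0.03 -0.   -0.  ]
```

View pics/w1.png

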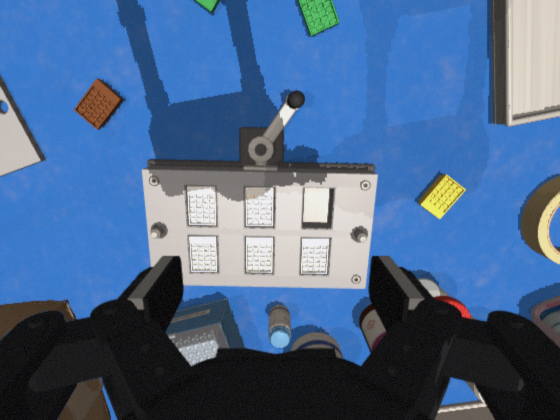

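Wrist view shows the mould clearly (140–380, 165–290), five white blocks, empty well at (317,207), and the lever knob at (295,99). Enlarging for precision.

```bash
python3 - <<'E'
from h import *
a=cv2.imread('pics/w1.png'); crop(a,130,80,390,300,3,'w1c')
E
```

```text
(no output)
```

View pics/w1c.png

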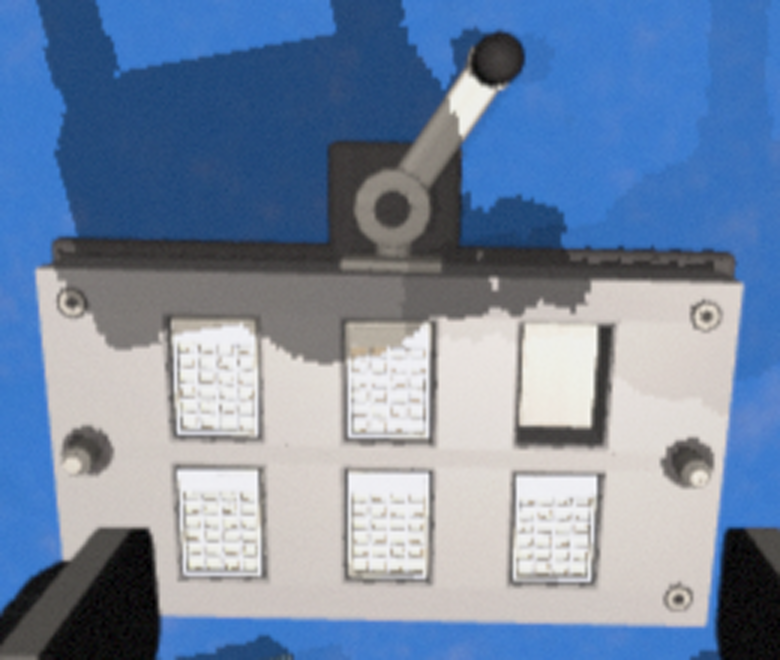

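```bash
python3 - <<'E'
from fit import *
pz=wpose('w1')
A=lambda L,x,y:('wrist',L,(130+x/3-.33,80+y/3-.33),pz)
# well centres at z=34
o=[A((-26,-58,34),216,378),A((-26,0,34),390,382),A((-26,58,34),565,385),A((26,-58,34),222,523),A((26,0,34),388,526),A((26,58,34),555,529),
A((-62,114,34),742,283),A((-62,-114,34),37,267),A((0,102,48),699,476),A((0,-102,48),72,463),A((62,114,34),706,625)]
m,r=fit(o,[615,-7,-.2]); print('mould',m); print(r)
k=back('wrist',(130+498/3,80+56/3),53,pz)[0]; pv=back('wrist',(130+393/3,80+208/3),22,pz)[0]; print('knob top',k,'pivot',pv)
c,s=np.cos(m[2]),np.sin(m[2])
P=m[:2]+np.array([-82*c,-82*s]); print('pivot pred',P, 'dist',np.hypot(*(k[:2]-P)), 'ang', np.arctan2(k[1]-P[1],k[0]-P[0])-m[2])
for q in (0,.3,.6,.9,1.2,1.25):
    a=m[2]+np.pi-.6+q; print(q,P+56*np.array([np.cos(a),np.sin(a)]))
E
```

```text
mould [614.92  -6.59  -0.2 ]
[[-0.55 -0.02]
 [-0.16 -0.1 ]
 [-0.18  0.15]
 [-0.45 -0.12]
 [ 0.11  0.04]
 [ 0.25  0.21]
 [ 0.99 -0.44]
 [-0.71 -0.3 ]
 [ 0.55  0.4 ]
 [-0.03  0.31]
 [ 0.32  0.21]]
knob top [495.74  48.88  53.  ] pivot [535.1   9.7  22. ]
pivot pred [534.5    9.41] dist 55.31339617507413 ang 2.543536684968484
0 [495.34  49.44]
0.3 [485.25  36.08]
0.6 [479.57  20.34]
0.9 [478.8    3.62]
1.2 [483.   -12.58]
1.25 [484.16 -15.13]
```

```bash
python3 - <<'E'
from h import *
pose(); move([495.5,49.2,90],1.37)
E
```

```text
t 1.7 p [579.85  13.32 192.06] x [-0.   -0.01 -1.  ] z [ 0.18  0.98 -0.01] w 85.6 F [ 5.18 -3.92  1.16] q [-0.02  0.11  1.85 -0.01  1.17 -1.41]
tool shift [101.83  89.46  21.14] rotvec(tool) [ 0.02 -0.01  0.  ]
```

Request:
{"api": "arm_command", "payload": {"plan": [[0,10,25,6,0.005,0,0],[0,20,25,6,0.005,0,0],[0,25,20,5,0.005,0,0],[0,25,15,4,0,0,0],[0,15,5,0,0,0,0],[0,0,0,0,0,0,0]]}}

```text
t: 2.2
tool_pos: [496.3, 45.1, 93.3]
tcp_rot: [-2.536, 1.562, -1.17]
contact_force: [-0.3, -0.6, -0.3]
width: 42.7
```

```bash
python3 - <<'E'
from h import *
pose(); move([495.5,49.2,26],1.37)
E
```

```text
t 2.2 p [496.27  45.06  93.26] x [ 0.   -0.01 -1.  ] z [ 0.2   0.98 -0.01] w 42.7 F [-0.34 -0.58 -0.32] q [ 0.05  0.06  2.11 -0.01  0.97 -1.31]
tool shift [67.22  1.93  4.37] rotvec(tool) [-0.   -0.01  0.  ]
```

Request:
{"api": "arm_command", "payload": {"plan": [[0,20,1,2.2,0,-0.007,0],[0,24,1,2,0,0,0],[0,18,0,0,0,0,0],[0,6,0,0,0,0,0],[0.9,0,0,0,0,0,0],[1,0,0,0,0,0,0],[1,0,0,0,0,0,0],[1,0,0,0,0,0,0],[1,0,0,0,0,0,0]], "newtons": 40}}

```text
t: 2.95
tool_pos: [499.1, 50.3, 27.4]
tcp_rot: [-1.428, 1.561, -0.062]
contact_force: [1.5, 0.7, -9.0]
width: 13.4
```

```bash
python3 - <<'E'
from h import *
pose();
R,p=T()
for q in (.2,.4,.6,.8,1.0,1.2,1.25):
    a=-.2+np.pi-.6+q; X=np.array([534.5,9.41])+56*np.array([np.cos(a),np.sin(a)])
    d=R.T@np.r_[X-p[:2],0]; print(q,X,d)
E
```

```text
t 2.95 p [499.09  50.29  27.43] x [ 0.01 -0.   -1.  ] z [0.2  0.98 0.  ] w 13.4 F [ 1.5   0.71 -8.95] q [ 0.05  0.16  2.15 -0.    0.82 -1.31]
0.2 [488.28  41.03] [ -0.1    8.7  -11.26]
0.4 [482.92  31.22] [ -0.15  11.95 -21.96]
0.6 [479.62  20.54] [ -0.17  13.01 -33.09]
0.8 [478.5    9.41] [ -0.18  11.84 -44.21]
1.0 [479.62  -1.72] [ -0.16   8.49 -54.88]
1.2 [482.92 -12.4 ] [ -0.12   3.08 -64.66]
1.25 [484.07 -14.95] [ -0.11   1.43 -66.93]
```

Request:
{"api": "arm_command", "payload": {"plan": [[1,0,5,-6,0,0,0],[1,0,4,-9,0,0,0],[1,0,3,-11,0,0,0],[1,0,1,-11,0,0,0],[1,0,-1,-11,0,0,0],[1,0,-3,-11,0,0,0],[1,0,-3,-7,0,0,0],[1,0,0,0,0,0,0]]}}

```text
t: 3.62
tool_pos: [476.7, -3.2, 27.4]
tcp_rot: [-0.222, 1.55, 1.143]
contact_force: [4.5, 1.0, -11.1]
width: 13.4
```

```bash
python3 - <<'E'
from h import *
pose(); move([484,-15,27],1.37)
R,p=T(); d=p[:2]-[534.5,9.41]; print(np.hypot(*d),(np.arctan2(d[1],d[0])%(2*np.pi))-(np.pi-.8))
E
```

```text
t 3.62 p [476.71  -3.16  27.4 ] x [ 0.01  0.02 -1.  ] z [0.2  0.98 0.02] w 13.4 F [  4.53   1.04 -11.07] q [-0.07  0.11  2.2   0.03  0.82 -1.46]
tool shift [  0.24  -9.56 -10.11] rotvec(tool) [-0.    0.02  0.  ]
59.14518458926118 1.0141079461396005
```

Request:
{"api": "arm_command", "payload": {"plan": [[1,0,-3,-6,0,0.01,0],[1,0,-3.5,-6,0,0.01,0],[1,0,-2,-5,0,0,0],[1,0,-1,-4,0,0,0],[1,0,0,-2,0,0,0]]}}

```text
t: 4.03
tool_pos: [478.0, -9.5, 27.5]
tcp_rot: [0.269, 1.54, 1.622]
contact_force: [3.8, 2.4, -11.0]
width: 13.5
```

```bash
python3 - <<'E'
from h import *
pose(); move([484,-15,27],1.37)
R,p=T(); d=p[:2]-[534.5,9.41]; print(np.hypot(*d),(np.arctan2(d[1],d[0])%(2*np.pi))-(np.pi-.8))
E
```

```text
t 4.03 p [477.96  -9.5   27.54] x [-0.    0.03 -1.  ] z [0.22 0.98 0.03] w 13.5 F [  3.77   2.44 -11.03] q [-0.09  0.12  2.19  0.04  0.83 -1.47]
tool shift [ 0.36 -7.09 -4.08] rotvec(tool) [-0.02  0.03 -0.01]
59.61875724696414 1.122691673874809
```

Request:
{"api": "arm_command", "payload": {"plan": [[1,0,-4,-8,0,0.02,0],[1,0,-3,-8,0,0.02,0],[1,0,-2,-8,0,0.02,0],[1,0,-2,-8,0,0,0]]}}

```text
t: 4.37
tool_pos: [477.5, -10.1, 27.5]
tcp_rot: [0.938, 1.535, 2.271]
contact_force: [2.7, 36.5, -8.7]
width: 13.7
```

```bash
python3 - <<'E'
from h import *
pose(); move([484,-15,27],1.37)
R,p=T(); d=p[:2]-[534.5,9.41]; print(np.hypot(*d),(np.arctan2(d[1],d[0])%(2*np.pi))-(np.pi-.8))
E
```

```text
t 4.37 p [477.55 -10.09  27.55] x [-0.02  0.03 -1.  ] z [0.24 0.97 0.02] w 13.7 F [ 2.74 36.48 -8.68] q [-0.09  0.14  2.18  0.03  0.85 -1.45]
tool shift [ 0.26 -7.44 -3.26] rotvec(tool) [-0.04  0.02 -0.03]
60.196198350670535 1.1298648880216242
```

Request:
{"api": "arm_command", "payload": {"plan": [[1,0,0,0.5,0,0,0],[0.3,0,0,0,0,0,0],[0,0,0,0,0,0,0],[0,-5,0,0,0,0,0],[0,-25,0,0,0.02,-0.02,0.02],[0,-30,-15,0,0.02,0,0.01],[-0.3,-35,-18,0,0,0,0],[-0.3,-35,-18,0,0,0,0],[-0.3,-20,0,0,0,0,0],[-0.3,0,0,0,0,0,0]]}}

```text
t: 5.2
tool_pos: [537.5, -33.4, 188.7]
tcp_rot: [0.941, 1.506, 2.23]
contact_force: [0.1, 0.2, 0.9]
width: 55.5
```

```bash
python3 - <<'E'
from h import *
pose(); a=wsnap('w2'); crop(a,130,120,390,320,3,'w2c')
E
```

```text
t 5.2 p [537.52 -33.38 188.73] x [-0.04  0.05 -1.  ] z [0.28 0.96 0.04] w 55.5 F [0.11 0.22 0.92] q [-0.14  0.07  1.91  0.05  1.21 -1.45]
```

View pics/w2.png

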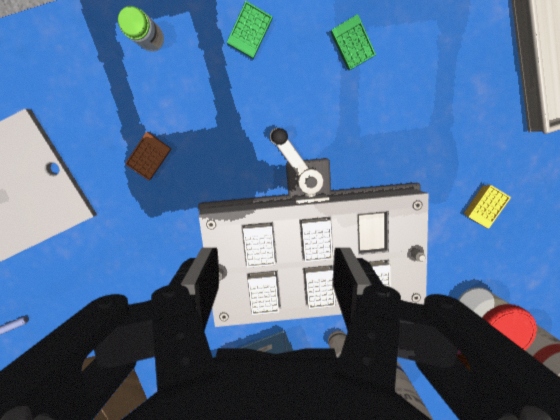

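```bash
python3 - <<'E'
from fit import *
pz=wpose('w2')
k=back('wrist',(279,135),53,pz)[0]; print(k); d=k[:2]-[534.5,9.41]; print(np.hypot(*d),(np.arctan2(d[1],d[0])%(2*np.pi))-(np.pi-.8))
print(proj('wrist',[[483,-12.6,53]],pz))
c,s=np.cos(-.2),np.sin(-.2)
for wx in(-26,26):
  for wy in(-58,0,58):
    X=np.array([614.92+c*wx-s*wy,-6.6+s*wx+c*wy]);print((wx,wy),X, proj('wrist',[np.r_[X,41]],pz))
move([0,0,0],1.37)
E
python3 - <<'E'
import sys; sys.path.insert(0,'.')
import os; os.chdir('.')
from h import *
crop(cv2.imread('pics/w2.png'),195,120,435,330,3,'w2d')
E
```

```text
[481.36 -10.68  53.  ]
56.81049323446362 1.161503723333837
[[277.41 137.47]]
(-26, -58) [577.92 -58.28] [[259.01 245.41]]
(-26, 0) [589.44  -1.43] [[317.61 240.06]]
(-26, 58) [600.96  55.41] [[375.79 234.76]]
(26, -58) [628.88 -68.61] [[263.79 293.45]]
(26, 0) [640.4  -11.77] [[320.25 288.13]]
(26, 58) [651.92  45.08] [[376.33 282.85]]
tool shift [ 210.2   515.16 -124.6 ] rotvec(tool) [-0.08  0.04 -0.05]
```

View pics/w2d.png

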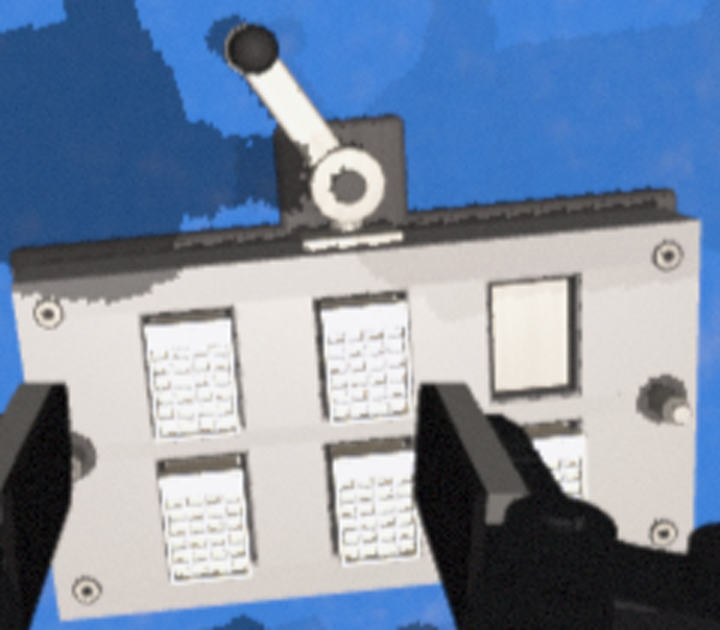

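```bash
python3 - <<'E'
from fit import *
pz=wpose('w2')
A=lambda L,x,y:('wrist',L,(195+x/3-.33,120+y/3-.33),pz)
o=[A((-26,58,34),534,337),A((-26,-58,34),190,375),A((-26,0,34),363,357),A((26,-58,34),207,516),A((62,-114,34),61,618),A((-62,114,34),699,220),A((0,102,48),680,412)]
m,r=fit(o,[615,-7,-.2]); print(m); print(r)
P=m[:2]-82*np.array([np.cos(m[2]),np.sin(m[2])])
k=back('wrist',(195+252/3-.33,120+47/3-.33),53,pz)[0];d=k[:2]-P;print(P,np.hypot(*d),(np.arctan2(d[1],d[0])%(2*np.pi))-(np.pi-.6+m[2]))
E
```

```text
[615.35  -7.34  -0.19]
[[-0.2   0.61]
 [ 0.3  -0.46]
 [-0.11 -0.27]
 [-0.13 -0.47]
 [-0.36  1.69]
 [-0.03 -0.68]
 [ 0.57  0.46]]
[534.81   8.07] 56.582276791686375 1.1335635057080662
```

```bash
python3 - <<'E'
from h import *
pose(); move([472,22,80],1.25)
E
```

```text
t 5.25 p [537.4  -33.37 187.58] x [-0.04  0.05 -1.  ] z [0.28 0.96 0.04] w 55.6 F [ 0.9  -0.35 -0.03] q [-0.14  0.07  1.91  0.05  1.21 -1.45]
tool shift [112.78  72.43  30.85] rotvec(tool) [ 0.04  0.04 -0.05]
```

Request:
{"api": "arm_command", "payload": {"plan": [[1,12,22,8,0.01,0.02,-0.02],[1,24,22,8,0.01,0.02,-0.02],[1,28,20,9,0.01,0,-0.01],[1,28,10,6,0,0,0],[1,20,2,2,0,0,0],[1,5,0,0,0,0,0]]}}

```text
t: 5.75
tool_pos: [472.2, 19.0, 70.5]
tcp_rot: [-1.944, 1.56, -0.692]
contact_force: [-0.3, -0.1, -0.9]
width: 0.1
```

```bash
python3 - <<'E'
from h import *
pose(); move([473,20,26],1.25)
E
```

```text
t 5.75 p [472.24  18.96  70.5 ] x [ 0.01 -0.01 -1.  ] z [ 0.31  0.95 -0.  ] w 0.1 F [-0.3  -0.09 -0.91] q [-0.01  0.04  2.18 -0.01  0.91 -1.25]
tool shift [44.49  0.06  1.41] rotvec(tool) [ 0.   -0.    0.01]
```

Request:
{"api": "arm_command", "payload": {"plan": [[1,18,0,1,0,0,0],[1,18,0,0,0,0,0],[1,8,0,0,0,0,0],[1,0,0,0,0,0,0],[1,0,0,-4,0,0,0],[1,0,0,-4,0,0,0],[1,0,0,-4,0,0,0]]}}

```text
t: 6.33
tool_pos: [466.3, 6.1, 23.7]
tcp_rot: [-2.416, 1.562, -1.164]
contact_force: [1.0, -1.3, -0.1]
width: -0.0
```

```bash
python3 - <<'E'
from h import *
pose()
E
```

```text
t 6.33 p [466.26   6.12  23.7 ] x [ 0.   -0.01 -1.  ] z [ 0.31  0.95 -0.01] w -0.0 F [ 1.03 -1.28 -0.1 ] q [-0.03  0.1   2.22 -0.01  0.81 -1.28]
```

Request:
{"api": "arm_command", "payload": {"plan": [[1,0,-4,-3,0,0,0],[1,0,-3,-3,0,0,0],[1,0,-1,-3,0,0,0]]}}

```text
t: 6.58
tool_pos: [466.6, -4.7, 23.9]
tcp_rot: [2.533, 1.564, -2.502]
contact_force: [-2.6, 3.3, -0.2]
width: 0.3
```

```bash
python3 - <<'E'
from h import *
pose()
E
```

```text
t 6.58 p [466.57  -4.73  23.91] x [-0.01 -0.   -1.  ] z [ 0.32  0.95 -0.01] w 0.3 F [-2.58  3.32 -0.24] q [-0.06  0.11  2.22 -0.01  0.82 -1.31]
```

```bash
python3 - <<'E'
from h import *
wsnap('w3')
E
```

```text
(no output)
```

View pics/w3.png

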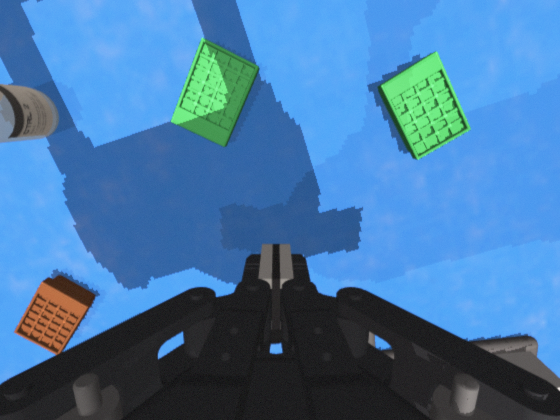

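Request:
{"api": "arm_command", "payload": {"plan": [[1,0,0,8,0,0,0],[1,0,0,10,0,0,0],[1,0,-4,8,0,0,0],[1,0,-6,3,0,0,0],[1,0,0,0,0,0,0]]}}

```text
t: 7.05
tool_pos: [492.0, 20.6, 26.7]
tcp_rot: [-2.118, 1.563, -0.87]
contact_force: [0.4, 0.0, 0.6]
width: -0.1
```

Request:
{"api": "arm_command", "payload": {"plan": [[1,0,-3,-4,0,0,0],[1,0,0,-4,0,0,0],[1,0,0,-4,0,0,0]]}}

```text
t: 7.3
tool_pos: [494.1, 8.6, 27.7]
tcp_rot: [-1.898, 1.561, -0.646]
contact_force: [0.6, -0.3, 0.2]
width: -0.0
```

Request:
{"api": "arm_command", "payload": {"plan": [[1,0,0,-4,0,0,0],[1,0,0,-3,0,0,0]]}}

```text
t: 7.47
tool_pos: [494.0, 7.1, 28.0]
tcp_rot: [-0.803, 1.556, 0.44]
contact_force: [4.8, 20.8, -4.1]
width: -0.4
```

```bash
cat >> h.py <<'E'
M=np.array([615.1,-6.9]); MY=-.198
def well(wx,wy):
    c,s=np.cos(MY),np.sin(MY); return M+np.array([c*wx-s*wy,s*wx+c*wy])
TR=np.array([444.6,316.9]); TY=.04
def slot(x,y):
    c,s=np.cos(TY),np.sin(TY); return TR+np.array([c*x-s*y,s*x+c*y])
E
python3 - <<'E'
from h import *
pose(); move(np.r_[well(-26,0),90],1.372); print(well(-26,0))
E
```

```text
t 7.47 p [494.     7.15  28.  ] x [ 0.01  0.01 -1.  ] z [0.32 0.95 0.01] w -0.4 F [ 4.8  20.84 -4.11] q [-0.04  0.14  2.17  0.01  0.82 -1.29]
tool shift [-60.73 -94.06  22.97] rotvec(tool) [-0.13  0.01  0.01]
[589.61  -1.79]
```

Request:
{"api": "arm_command", "payload": {"plan": [[0.8,-3,0,4,0,0,0],[0.6,-25,0,3,-0.02,0,0],[0.3,-25,-10,4,-0.03,0,0],[0.05,-10,-27,4,-0.03,0,0],[0.05,0,-27,4,-0.03,0,0],[0.05,0,-24,4,-0.02,0,0],[0.05,0,-6,0,0,0,0],[0.05,0,0,0,0,0,0]]}}

```text
t: 8.13
tool_pos: [589.0, 4.8, 92.0]
tcp_rot: [-0.443, 1.553, 0.93]
contact_force: [-0.1, 0.0, -0.1]
width: 40.6
```

```bash
python3 - <<'E'
from h import *
pose(); move(np.r_[well(-26,0),37],1.372); print(well(-26,0))
wsnap('w4')
E
```

```text
t 8.13 p [588.98   4.79  91.99] x [ 0.01  0.01 -1.  ] z [0.2  0.98 0.02] w 40.6 F [-0.07  0.01 -0.13] q [-0.04  0.22  1.93  0.02  0.98 -1.42]
tool shift [54.9  -1.5  -7.19] rotvec(tool) [0.   0.02 0.01]
[589.61  -1.79]
```

View pics/w4.png

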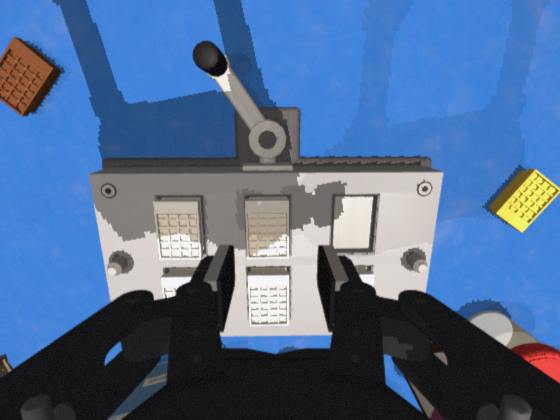

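Request:
{"api": "arm_command", "payload": {"plan": [[0.05,20,-0.7,-4,0,0.01,0.005],[0.05,20,-0.5,-2.5,0,0.01,0.005],[0.05,12,0,-1,0,0,0],[0.05,2,0,0,0,0,0]], "newtons": 30}}

```text
t: 8.52
tool_pos: [583.4, -3.6, 36.2]
tcp_rot: [2.288, 1.563, -2.626]
contact_force: [-1.0, 0.4, 0.6]
width: 40.7
```

```bash
python3 - <<'E'
from h import *
pose(); move(np.r_[well(-26,0),37],1.372)
k=back('wrist',(206,52),53,wpose('w4'))[0]; d=k[:2]-(M-82*np.array([np.cos(MY),np.sin(MY)]));print(k,np.hypot(*d),(np.arctan2(d[1],d[0])%(2*np.pi))-(np.pi-.6+MY))
E
```

```text
t 8.52 p [583.36  -3.59  36.2 ] x [-0.01 -0.   -1.  ] z [ 0.2   0.98 -0.01] w 40.7 F [-0.97  0.4   0.58] q [-0.05  0.29  1.96 -0.01  0.89 -1.41]
tool shift [-0.85 -5.76  3.02] rotvec(tool) [-0.   -0.01 -0.01]
[482.53 -12.25  53.  ] 56.42686094637302 1.1886006219563265
```

Request:
{"api": "arm_command", "payload": {"plan": [[0.05,0,-4,2,0,0,0],[0.05,0,-2,1,0,0,0],[0.6,0,0,0,0,0,0],[1,0,0,0,0,0,0],[1,0,0,0,0,0,0],[1,0,0,0,0,0,0],[1,-10,0,0,0,0,0],[1,-25,0,0,0,0,0],[1,-25,0,0,0,0,0]]}}

```text
t: 9.27
tool_pos: [583.7, -0.9, 94.3]
tcp_rot: [1.902, 1.55, -3.012]
contact_force: [1.2, -0.5, -1.3]
width: 26.6
```

```bash
python3 - <<'E'
from h import *
pose(); print(slot(65,-32));move(np.r_[slot(65,-32),90],1.61); wsnap('w5'); cv2.imwrite('pics/s5.png',manip.read_camera('scene'))
E
```

```text
t 9.27 p [583.73  -0.88  94.31] x [-0.02 -0.   -1.  ] z [ 0.2   0.98 -0.01] w 26.6 F [ 1.17 -0.5  -1.31] q [-0.04  0.23  1.92 -0.    1.02 -1.41]
[510.83 287.52]
tool shift [  5.03 129.15 267.97] rotvec(tool) [-0.24 -0.   -0.02]
```

View pics/w5.png

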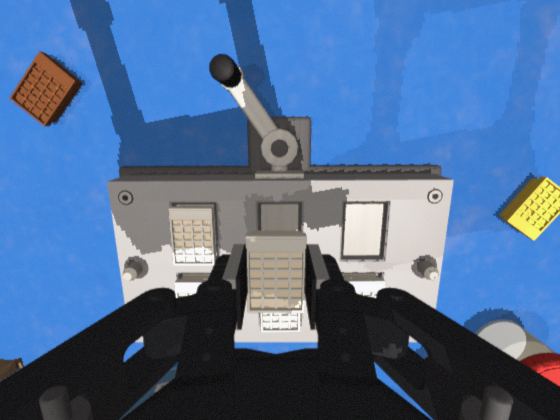

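Block is held squarely. Carrying it to the tray.

Request:
{"api": "arm_command", "payload": {"plan": [[1,0,13,27,-0.025,0,0],[1,0,13,30,-0.025,0,0],[1,0,12,30,-0.025,0,0],[1,0,10,30,-0.025,0,0],[1,0,9,30,-0.025,0,0],[1,0,7,30,-0.025,0,0],[1,0,5,30,-0.025,0,0],[1,0,3,30,-0.025,0,0],[1,0,0,25,0,0,0],[1,0,0,10,0,0,0],[1,0,0,0,0,0,0]]}}

```text
t: 10.28
tool_pos: [544.2, 289.2, 104.5]
tcp_rot: [-2.356, 1.568, -0.782]
contact_force: [0.3, -1.2, -0.4]
width: 27.1
```

```bash
python3 - <<'E'
from h import *
pose(); move(np.r_[slot(65,-32),90],1.61); wsnap('w6')
E
```

```text
t 10.28 p [544.24 289.22 104.55] x [ 0. -0. -1.] z [-0.  1. -0.] w 27.1 F [ 0.33 -1.23 -0.4 ] q [ 0.45  0.26  1.85 -0.    1.03 -1.12]
tool shift [14.47 33.45 -1.56] rotvec(tool) [-0.04 -0.    0.  ]
```

View pics/w6.png

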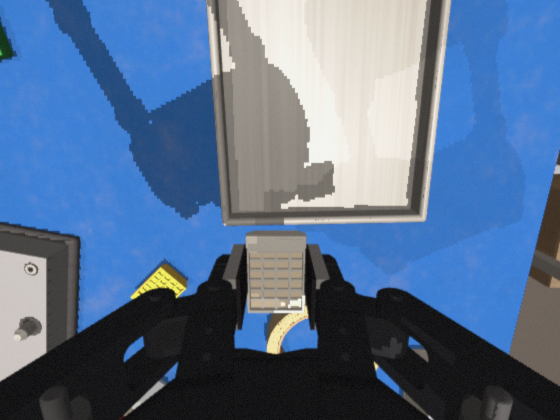

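```bash
python3 - <<'E'
from h import *
pz=wpose('w6'); print(back('wrist',[(222,222),(427,218)],22,pz), slot(105,-75),slot(105,75))
E
```

```text
[[551.89 246.68  22.  ]
 [548.11 400.68  22.  ]] [552.52 246.16] [546.52 396.04]
```

Request:
{"api": "arm_command", "payload": {"plan": [[1,0,18,-1,-0.02,0,0],[1,10,15,-1,-0.02,0,0],[1,20,3,0,0,0,0],[1,25,0,0,0,0,0],[1,20,0,0,0,0,0],[1,10,0,0,0,0,0]]}}

```text
t: 10.83
tool_pos: [512.0, 278.3, 21.4]
tcp_rot: [-1.884, 1.56, -0.274]
contact_force: [0.3, -0.8, -0.5]
width: 26.7
```

```bash
python3 - <<'E'
from h import *
pose(); move(np.r_[slot(65,-32),10],1.61)
E
```

```text
t 10.83 p [511.96 278.25  21.38] x [ 0.01 -0.   -1.  ] z [-0.04  1.   -0.  ] w 26.7 F [ 0.35 -0.83 -0.47] q [ 0.46  0.3   1.98 -0.01  0.85 -1.14]
tool shift [11.34  0.88  9.35] rotvec(tool) [ 0.   -0.    0.01]
```

Request:
{"api": "arm_command", "payload": {"plan": [[1,2,0,7,0,0,0],[1,5,0,3,0,0,0],[1,4,0,0,0,0,0],[1,0,0,0,0,0,0]]}}

```text
t: 11.17
tool_pos: [511.4, 284.8, 8.1]
tcp_rot: [-2.302, 1.562, -0.696]
contact_force: [-0.0, 0.9, -0.5]
width: 26.5
```

```bash
python3 - <<'E'
from h import *
pose(); move(np.r_[slot(65,-32),10],1.61)
E
```

```text
t 11.17 p [511.35 284.77   8.15] x [ 0.01 -0.01 -1.  ] z [-0.04  1.   -0.01] w 26.5 F [-0.03  0.94 -0.53] q [ 0.47  0.33  1.98 -0.01  0.83 -1.13]
tool shift [-1.87  0.42  2.76] rotvec(tool) [-0.   -0.01  0.01]
```

Request:
{"api": "arm_command", "payload": {"plan": [[0.4,0,0,0,0,0,0],[0.1,0,0,0,0,0,0],[0.1,-3,0,0,0,0,0],[0.1,-20,0,0,0,0,0],[0.1,-35,0,0,0,0,0],[0.1,-35,0,0,0,0,0],[0.1,-10,0,0,0,0,0]]}}

```text
t: 11.75
tool_pos: [509.8, 285.0, 114.9]
tcp_rot: [-2.728, 1.562, -1.121]
contact_force: [0.8, 0.7, 1.1]
width: 38.3
```

```bash
python3 - <<'E'
from h import *
pose(); move(np.r_[well(-26,-58),95],1.372); wsnap('w7')
E
```

```text
t 11.75 p [509.78 285.03 114.94] x [ 0.   -0.01 -1.  ] z [-0.04  1.   -0.01] w 38.3 F [0.79 0.73 1.13] q [ 0.47  0.19  1.92 -0.01  1.03 -1.13]
tool shift [  22.8   -55.83 -345.78] rotvec(tool) [ 0.24 -0.01  0.  ]
```

View pics/w7.png

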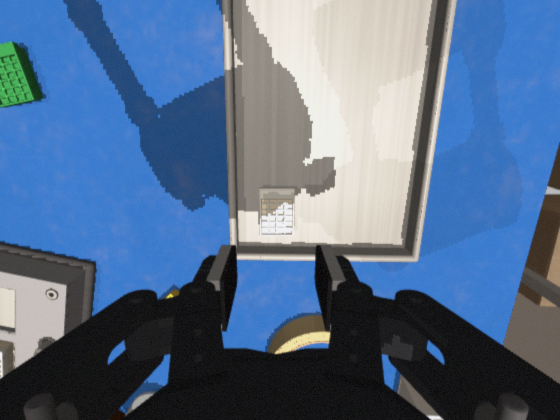

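Request:
{"api": "arm_command", "payload": {"plan": [[0.1,2,-5,-25,0.03,0,0],[0.1,2,-6,-30,0.03,0,0],[0.1,2,-7,-30,0.03,0,0],[0.1,2,-8,-30,0.03,0,0],[0.1,2,-9,-30,0.03,0,0],[0.1,2,-10,-30,0.03,0,0],[0.1,2,-11,-30,0.03,0,0],[0.1,2,-11,-30,0.03,0,0],[0.1,2,-11,-30,0,0,0],[0.1,2,-10,-30,0,0,0],[0.1,2,-8,-25,0,0,0],[0.1,0,0,-8,0,0,0],[0.1,0,0,0,0,0,0]]}}

```text
t: 12.88
tool_pos: [569.7, -62.9, 90.8]
tcp_rot: [-1.572, 1.561, -0.21]
contact_force: [-1.4, 0.7, 0.6]
width: 38.3
```

```bash
python3 - <<'E'
from h import *
pose(); move(np.r_[well(-26,-58),37],1.372)
E
```

```text
t 12.88 p [569.68 -62.86  90.79] x [ 0.01 -0.   -1.  ] z [ 0.21  0.98 -0.  ] w 38.3 F [-1.36  0.68  0.6 ] q [-0.15  0.2   1.96 -0.    0.97 -1.51]
tool shift [53.86 -6.96  5.88] rotvec(tool) [-0.01 -0.    0.01]
```

Request:
{"api": "arm_command", "payload": {"plan": [[0.1,5,-6,4,-0.01,0,0.005],[0.1,15,-4,2,0,0,0],[0.1,15,-2,0,0,0,0],[0.1,14,-2,0,0,0,0],[0.1,3,0,0,0,0,0]]}}

```text
t: 13.3
tool_pos: [587.4, -54.0, 36.7]
tcp_rot: [-1.151, 1.564, 0.224]
contact_force: [-0.3, 0.4, 0.5]
width: 38.2
```

```bash
python3 - <<'E'
from h import *
pose(); move(np.r_[well(-26,-58),37],1.372)
E
```

```text
t 13.3 p [587.37 -53.97  36.73] x [ 0.01  0.   -1.  ] z [0.19 0.98 0.  ] w 38.2 F [-0.28  0.36  0.5 ] q [-0.14  0.29  1.96  0.    0.88 -1.51]
tool shift [-0.34  8.09 -6.37] rotvec(tool) [0.   0.   0.01]
```

Request:
{"api": "arm_command", "payload": {"plan": [[0.1,0,0,0,0,0,0]]}}

```text
t: 13.38
tool_pos: [586.8, -52.2, 35.4]
tcp_rot: [-0.894, 1.566, 0.483]
contact_force: [0.5, 0.2, 1.0]
width: 38.5
```

```bash
python3 - <<'E'
from h import *
pose(); move(np.r_[well(-26,-58),37],1.372); wsnap('w8')
E
```

```text
t 13.38 p [586.77 -52.15  35.36] x [ 0.  0. -1.] z [0.19 0.98 0.  ] w 38.5 F [0.45 0.23 0.97] q [-0.13  0.3   1.96  0.    0.88 -1.51]
tool shift [-1.7   7.15 -8.02] rotvec(tool) [0.01 0.   0.  ]
```

View pics/w8.png

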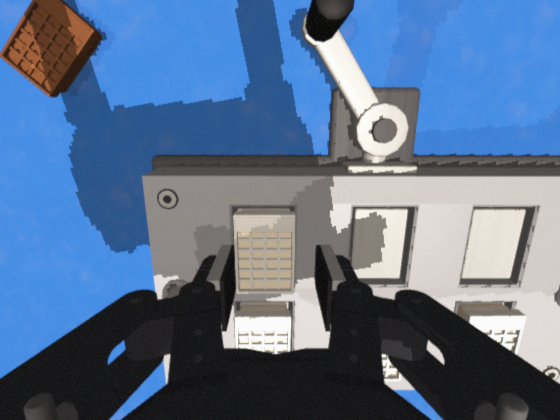

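Request:
{"api": "arm_command", "payload": {"plan": [[0.1,-1,3,-4,0,0,0],[0.1,0,3,-2,0,0,0],[0.1,0,0,0,0,0,0]]}}

```text
t: 13.68
tool_pos: [579.9, -55.1, 37.9]
tcp_rot: [-0.947, 1.565, 0.433]
contact_force: [0.2, -0.7, 0.3]
width: 38.3
```

```bash
python3 - <<'E'
from h import *
pose(); move(np.r_[well(-26,-58),37],1.372)
E
```

```text
t 13.68 p [579.85 -55.13  37.89] x [ 0.01  0.   -1.  ] z [0.19 0.98 0.  ] w 38.3 F [ 0.2  -0.71  0.26] q [-0.14  0.28  1.97  0.    0.88 -1.52]
tool shift [ 0.87  0.96 -3.78] rotvec(tool) [0.01 0.   0.  ]
```

Request:
{"api": "arm_command", "payload": {"plan": [[0.1,1,0,-3,0,0,0],[0.6,0,0,0,0,0,0],[1,0,0,0,0,0,0],[1,0,0,0,0,0,0],[1,0,0,0,0,0,0],[1,-10,0,0,0,0,0],[1,-25,0,0,0,0,0],[1,-25,0,0,0,0,0],[1,-5,0,0,0,0,0]]}}

```text
t: 14.43
tool_pos: [577.1, -59.1, 105.0]
tcp_rot: [-0.558, 1.567, 0.821]
contact_force: [1.0, 0.1, -0.3]
width: 26.8
```

```bash
python3 - <<'E'
from h import *
pose(); print(slot(65,32));move(np.r_[slot(65,32),90],1.61); wsnap('w9')
E
```

```text
t 14.43 p [577.1  -59.13 105.02] x [ 0.  0. -1.] z [0.19 0.98 0.  ] w 26.8 F [ 1.01  0.11 -0.32] q [-0.15  0.2   1.93  0.    1.01 -1.53]
[508.27 351.47]
tool shift [ 16.06 145.96 389.87] rotvec(tool) [-0.23  0.    0.  ]
```

View pics/w9.png

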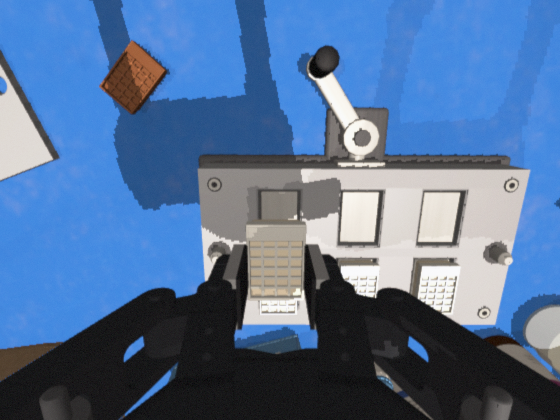

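Request:
{"api": "arm_command", "payload": {"plan": [[1,1,12,25,-0.022,0,0],[1,1,12,32,-0.022,0,0],[1,1,12,34,-0.022,0,0],[1,1,12,34,-0.022,0,0],[1,1,11,34,-0.022,0,0],[1,1,10,34,-0.022,0,0],[1,1,9,34,-0.022,0,0],[1,1,8,34,-0.022,0,0],[1,1,7,34,-0.022,0,0],[1,1,6,34,-0.022,0,0],[1,1,6,34,-0.01,0,0],[1,1,5,28,0,0,0],[1,0,3,12,0,0,0],[1,0,0,0,0,0,0]]}}

```text
t: 15.65
tool_pos: [484.1, 366.0, 83.5]
tcp_rot: [-2.633, 1.569, -1.018]
contact_force: [-0.6, -0.5, 0.3]
width: 27.0
```

```bash
python3 - <<'E'
from h import *
pose(); move(np.r_[slot(65,32),10],1.61)
E
```

```text
t 15.65 p [484.07 366.03  83.49] x [ 0. -0. -1.] z [-0.04  1.   -0.  ] w 27.0 F [-0.6  -0.48  0.26] q [ 0.61  0.27  1.89 -0.    0.98 -1.01]
tool shift [ 73.54 -23.46 -15.45] rotvec(tool) [ 0. -0.  0.]
```

Request:
{"api": "arm_command", "payload": {"plan": [[1,0,-10,-7,0,0,0],[1,10,-9,-5,0,0,0],[1,20,-3,-2,0,0,0],[1,20,0,0,0,0,0],[1,8,0,0,0,0,0],[1,0,0,0,0,0,0]]}}

```text
t: 16.15
tool_pos: [512.9, 342.9, 21.1]
tcp_rot: [-2.729, 1.565, -1.119]
contact_force: [-0.2, -0.1, -0.1]
width: 27.0
```

```bash
python3 - <<'E'
from h import *
pose(); move(np.r_[slot(65,32),10],1.61)
E
```

```text
t 16.15 p [512.93 342.94  21.06] x [ 0.   -0.01 -1.  ] z [-0.04  1.   -0.01] w 27.0 F [-0.23 -0.11 -0.13] q [ 0.55  0.36  1.9  -0.01  0.88 -1.05]
tool shift [11.    4.34  8.77] rotvec(tool) [ 0.   -0.01  0.  ]
```

Request:
{"api": "arm_command", "payload": {"plan": [[1,4,2,4,0,0,0],[1,5,1,2,0,0,0],[1,3,0,0,0,0,0],[1,0,0,0,0,0,0]]}}

```text
t: 16.48
tool_pos: [512.0, 346.3, 12.0]
tcp_rot: [-2.792, 1.565, -1.187]
contact_force: [0.1, -0.6, 0.1]
width: 26.6
```

```bash
python3 - <<'E'
from h import *
pose(); move(np.r_[slot(65,32),10],1.61)
E
```

```text
t 16.48 p [511.99 346.26  11.96] x [ 0.   -0.01 -1.  ] z [-0.03  1.   -0.01] w 26.6 F [ 0.06 -0.57  0.1 ] q [ 0.56  0.38  1.9  -0.01  0.87 -1.04]
tool shift [1.92 3.54 5.35] rotvec(tool) [-0.01 -0.01  0.  ]
```

Request:
{"api": "arm_command", "payload": {"plan": [[1,3,0,0,0,0,0],[1,0,0,0,0,0,0],[0.4,0,0,0,0,0,0],[0.1,0,0,0,0,0,0],[0.1,-3,0,0,0,0,0],[0.1,-20,0,0,0,0,0],[0.1,-35,0,0,0,0,0],[0.1,-30,0,0,0,0,0],[0.1,-5,0,0,0,0,0]]}}

```text
t: 17.23
tool_pos: [509.9, 346.6, 103.3]
tcp_rot: [2.992, 1.563, -1.685]
contact_force: [1.0, 1.1, 0.2]
width: 38.4
```

```bash
python3 - <<'E'
from h import *
pose(); move(np.r_[well(26,-58),95],1.372); wsnap('w10')
E
```

```text
t 17.23 p [509.91 346.6  103.34] x [-0.   -0.01 -1.  ] z [-0.04  1.   -0.01] w 38.4 F [0.99 1.07 0.16] q [ 0.56  0.27  1.85 -0.01  1.03 -1.04]
tool shift [  11.44 -104.35 -419.4 ] rotvec(tool) [ 0.23 -0.01 -0.  ]
```

View pics/w10.png

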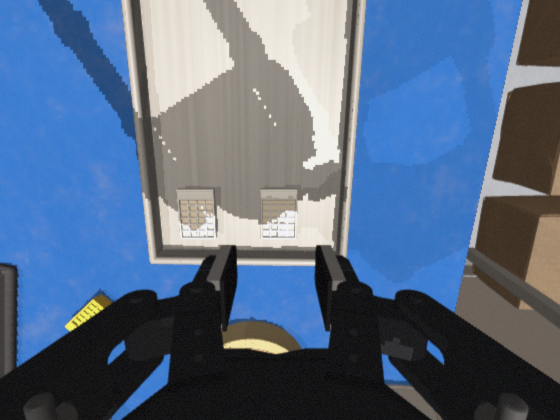

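Request:
{"api": "arm_command", "payload": {"plan": [[0.1,1,-8,-22,0.025,0,0],[0.1,1,-9,-32,0.025,0,0],[0.1,1,-10,-34,0.025,0,0],[0.1,1,-11,-34,0.025,0,0],[0.1,1,-12,-34,0.025,0,0],[0.1,1,-13,-34,0.025,0,0],[0.1,1,-14,-34,0.025,0,0],[0.1,1,-15,-34,0.025,0,0],[0.1,1,-15,-34,0.025,0,0],[0.1,1,-15,-34,0,0,0],[0.1,0,-12,-32,0,0,0],[0.1,0,-8,-22,0,0,0],[0.1,0,-3,-8,0,0,0],[0.1,0,0,0,0,0,0]]}}

```text
t: 18.45
tool_pos: [609.5, -70.1, 77.9]
tcp_rot: [2.11, 1.553, -2.796]
contact_force: [-0.2, 0.6, 0.6]
width: 38.4
```

```bash
python3 - <<'E'
from h import *
pose(); move(np.r_[well(26,-58),37],1.372)
E
```

```text
t 18.45 p [609.46 -70.14  77.93] x [-0.02 -0.01 -1.  ] z [ 0.19  0.98 -0.01] w 38.4 F [-0.17  0.57  0.58] q [-0.15  0.29  1.87 -0.01  1.   -1.52]
tool shift [ 40.59 -19.72   5.41] rotvec(tool) [ 0.   -0.01 -0.02]
```

Correct the horizontal error first, while still high.

Request:
{"api": "arm_command", "payload": {"plan": [[0.1,-2,-9,2,0,-0.005,-0.01],[0.1,-2,-7,1,0,-0.005,-0.01],[0.1,2,-2,0,0,0,0],[0.1,5,0,0,0,0,0],[0.1,5,0,0,0,0,0]]}}

```text
t: 18.87
tool_pos: [628.9, -65.5, 67.9]
tcp_rot: [-0.91, 1.564, 0.47]
contact_force: [-1.1, 0.0, 0.1]
width: 38.8
```

```bash
python3 - <<'E'
from h import *
pose(); move(np.r_[well(26,-58),37],1.372)
E
```

```text
t 18.87 p [628.87 -65.54  67.94] x [ 0.01  0.   -1.  ] z [0.19 0.98 0.  ] w 38.8 F [-1.12  0.05  0.07] q [-0.15  0.33  1.85  0.    0.96 -1.53]
tool shift [30.94 -0.78 -3.34] rotvec(tool) [0.01 0.   0.01]
```

Request:
{"api": "arm_command", "payload": {"plan": [[0.1,12,-0.5,-3,0,0,0],[0.1,12,0,0,0,0,0],[0.1,5,0,0,0,0,0],[0.1,1,0,0,0,0,0]]}}

```text
t: 19.2
tool_pos: [627.5, -65.6, 33.1]
tcp_rot: [-0.522, 1.566, 0.862]
contact_force: [-0.4, -0.0, 0.0]
width: 38.0
```

```bash
python3 - <<'E'
from h import *
pose(); move(np.r_[well(26,-58),37],1.372)
E
```

```text
t 19.2 p [627.52 -65.64  33.07] x [ 0.  0. -1.] z [0.19 0.98 0.  ] w 38.0 F [-0.39 -0.03  0.04] q [-0.15  0.37  1.87  0.01  0.91 -1.53]
tool shift [-3.94 -2.25 -2.86] rotvec(tool) [0.01 0.   0.  ]
```

Request:
{"api": "arm_command", "payload": {"plan": [[0.1,-3,-1,-2.5,0,0,0],[0.1,0,0,0,0,0,0],[0.6,0,0,0,0,0,0],[1,0,0,0,0,0,0],[1,0,0,0,0,0,0],[1,0,0,0,0,0,0],[1,0,0,0,0,0,0],[1,-10,0,0,0,0,0],[1,-25,0,0,0,0,0],[1,-25,0,0,0,0,0],[1,-5,0,0,0,0,0]]}}

```text
t: 20.12
tool_pos: [624.9, -68.7, 101.5]
tcp_rot: [0.948, 1.564, 2.331]
contact_force: [1.2, -0.3, 0.6]
width: 27.0
```

```bash
python3 - <<'E'
from h import *
pose(); print(slot(0,-32));move(np.r_[slot(0,-32),90],1.61); wsnap('w11')
E
```

```text
t 20.12 p [624.86 -68.75 101.52] x [-0.  0. -1.] z [0.19 0.98 0.  ] w 27.0 F [ 1.25 -0.34  0.57] q [-0.15  0.29  1.82  0.    1.03 -1.54]
[445.88 284.93]
tool shift [ 14.02 241.77 314.01] rotvec(tool) [-0.23  0.   -0.  ]
```

View pics/w11.png

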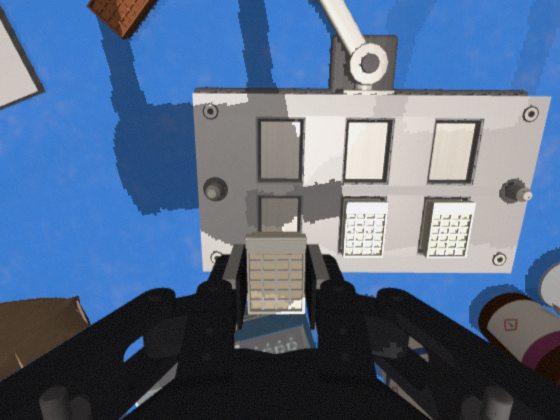

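Request:
{"api": "arm_command", "payload": {"plan": [[1,1,14,20,-0.022,0,0],[1,1,18,26,-0.022,0,0],[1,1,19,28,-0.022,0,0],[1,1,19,29,-0.022,0,0],[1,1,18,30,-0.022,0,0],[1,1,17,30,-0.022,0,0],[1,1,17,30,-0.022,0,0],[1,1,16,30,-0.022,0,0],[1,1,15,30,-0.022,0,0],[1,1,14,30,-0.022,0,0],[1,1,12,24,-0.01,0,0],[1,1,7,14,0,0,0],[1,0,2,5,0,0,0],[1,0,0,0,0,0,0]]}}

```text
t: 21.33
tool_pos: [448.4, 280.0, 82.0]
tcp_rot: [1.423, 1.566, 3.043]
contact_force: [0.3, -0.1, -0.0]
width: 26.9
```

```bash
python3 - <<'E'
from h import *
pose(); move(np.r_[slot(0,-32),10],1.61)
E
```

```text
t 21.33 p [448.44 279.99  81.97] x [-0.  0. -1.] z [-0.05  1.    0.  ] w 26.9 F [ 0.31 -0.1  -0.02] q [ 0.51  0.13  2.05  0.    0.96 -1.11]
tool shift [71.98  1.98  5.  ] rotvec(tool) [ 0.01  0.   -0.  ]
```

Request:
{"api": "arm_command", "payload": {"plan": [[1,15,1,3,0,0,0],[1,22,1,2,0,0,0],[1,20,0,0,0,0,0],[1,10,0,0,0,0,0],[1,0,0,0,0,0,0]]}}

```text
t: 21.75
tool_pos: [449.3, 282.4, 13.2]
tcp_rot: [0.511, 1.57, 2.131]
contact_force: [-0.9, 0.1, -0.2]
width: 26.8
```

```bash
python3 - <<'E'
from h import *
pose(); move(np.r_[slot(0,-32),10],1.61)
E
```

```text
t 21.75 p [449.34 282.41  13.24] x [-0.  0. -1.] z [-0.05  1.    0.  ] w 26.8 F [-0.88  0.14 -0.16] q [ 0.51  0.23  2.09  0.    0.82 -1.11]
tool shift [3.24 3.33 2.67] rotvec(tool) [ 0.01  0.   -0.  ]
```

Request:
{"api": "arm_command", "payload": {"plan": [[1,4,0,1,0,0,0],[1,0,0,0,0,0,0],[0.4,0,0,0,0,0,0],[0.1,0,0,0,0,0,0],[0.1,-3,0,0,0,0,0],[0.1,-20,0,0,0,0,0],[0.1,-35,0,0,0,0,0],[0.1,-30,0,0,0,0,0],[0.1,-5,0,0,0,0,0]]}}

```text
t: 22.5
tool_pos: [450.7, 281.3, 107.5]
tcp_rot: [2.016, 1.569, -2.651]
contact_force: [0.2, 0.2, 0.3]
width: 38.3
```

```bash
python3 - <<'E'
from h import *
pose(); move(np.r_[well(26,0),95],1.372); wsnap('w12')
E
```

```text
t 22.5 p [450.73 281.28 107.5 ] x [-0. -0. -1.] z [-0.05  1.   -0.  ] w 38.3 F [0.18 0.23 0.28] q [ 0.51  0.11  2.03  0.    1.   -1.1 ]
tool shift [  12.46 -176.43 -301.57] rotvec(tool) [ 0.24 -0.   -0.  ]
```

View pics/w12.png

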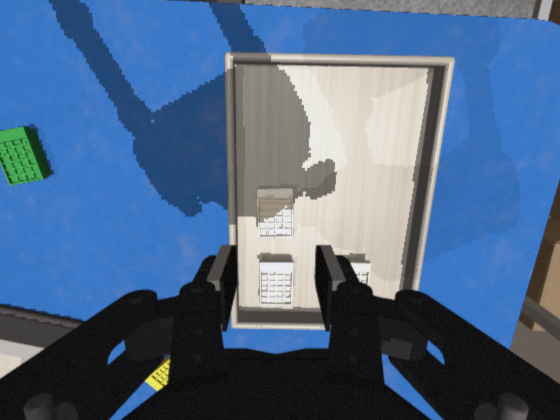

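Request:
{"api": "arm_command", "payload": {"plan": [[0.1,1,-12,-18,0.024,0,0],[0.1,1,-16,-24,0.024,0,0],[0.1,1,-17,-26,0.024,0,0],[0.1,1,-18,-26,0.024,0,0],[0.1,1,-19,-26,0.024,0,0],[0.1,1,-20,-26,0.024,0,0],[0.1,1,-21,-26,0.024,0,0],[0.1,1,-21,-25,0.024,0,0],[0.1,1,-21,-25,0.024,0,0],[0.1,1,-20,-24,0.02,0,0],[0.1,0,-15,-18,0,0,0],[0.1,0,-9,-10,0,0,0],[0.1,0,-3,-4,0,0,0],[0.1,0,0,0,0,0,0]]}}

```text
t: 23.72
tool_pos: [643.0, -25.9, 90.6]
tcp_rot: [0.846, 1.567, 2.221]
contact_force: [-0.4, 0.0, -0.6]
width: 38.3
```

```bash
python3 - <<'E'
from h import *
pose(); move(np.r_[well(26,0),37],1.372)
E
```

```text
t 23.72 p [642.99 -25.88  90.62] x [-0.  0. -1.] z [0.2  0.98 0.  ] w 38.3 F [-0.45  0.04 -0.64] q [-0.08  0.32  1.8   0.    1.02 -1.46]
tool shift [53.67  4.92 13.01] rotvec(tool) [ 0.  0. -0.]
```

Request:
{"api": "arm_command", "payload": {"plan": [[0.1,5,2,7,0,0,0],[0.1,10,2,4,0,0,0],[0.1,10,0,0,0,0,0],[0.1,3,0,0,0,0,0]]}}

```text
t: 24.05
tool_pos: [638.9, -8.8, 60.3]
tcp_rot: [0.803, 1.565, 2.18]
contact_force: [0.8, -0.4, -0.3]
width: 38.6
```

```bash
python3 - <<'E'
from h import *
pose(); move(np.r_[well(26,0),37],1.372)
E
```

```text
t 24.05 p [638.9   -8.79  60.33] x [-0.  0. -1.] z [0.19 0.98 0.  ] w 38.6 F [ 0.78 -0.36 -0.29] q [-0.06  0.35  1.83  0.01  0.97 -1.44]
tool shift [23.31 -2.37 -2.92] rotvec(tool) [ 0.01  0.   -0.  ]
```

Request:
{"api": "arm_command", "payload": {"plan": [[0.1,10,-1,-2,0,0,0],[0.1,8,-1,0,0,0,0],[0.1,3,0,0,0,0,0],[0.1,0,0,0,0,0,0]]}}

```text
t: 24.38
tool_pos: [637.2, -7.8, 34.1]
tcp_rot: [1.238, 1.561, 2.62]
contact_force: [-0.7, -0.5, 0.0]
width: 38.6
```

```bash
python3 - <<'E'
from h import *
pose(); move(np.r_[well(26,0),37],1.372)
E
```

```text
t 24.38 p [637.22  -7.8   34.07] x [-0.01  0.   -1.  ] z [0.19 0.98 0.  ] w 38.6 F [-0.71 -0.45  0.02] q [-0.05  0.38  1.84  0.01  0.93 -1.44]
tool shift [-2.97 -4.08 -3.5 ] rotvec(tool) [ 0.01  0.   -0.01]
```

Request:
{"api": "arm_command", "payload": {"plan": [[0.1,-2,-2,-3,0,0,0],[0.1,0,0,0,0,0,0],[0.6,0,0,0,0,0,0],[1,0,0,0,0,0,0],[1,0,0,0,0,0,0],[1,0,0,0,0,0,0],[1,0,0,0,0,0,0],[1,-10,0,0,0,0,0],[1,-25,0,0,0,0,0],[1,-25,0,0,0,0,0],[1,-5,0,0,0,0,0]]}}

```text
t: 25.3
tool_pos: [638.1, -12.5, 103.2]
tcp_rot: [1.378, 1.557, 2.758]
contact_force: [0.2, -0.7, 0.4]
width: 26.8
```

```bash
python3 - <<'E'
from h import *
pose(); print(slot(0,32));move(np.r_[slot(0,32),90],1.61); wsnap('w13')
E
```

```text
t 25.3 p [638.09 -12.55 103.17] x [-0.01  0.   -1.  ] z [0.19 0.98 0.  ] w 26.8 F [ 0.2  -0.74  0.39] q [-0.06  0.31  1.8   0.    1.05 -1.44]
[443.32 348.87]
tool shift [ 17.38 259.38 318.05] rotvec(tool) [-0.23  0.   -0.01]
```

View pics/w13.png

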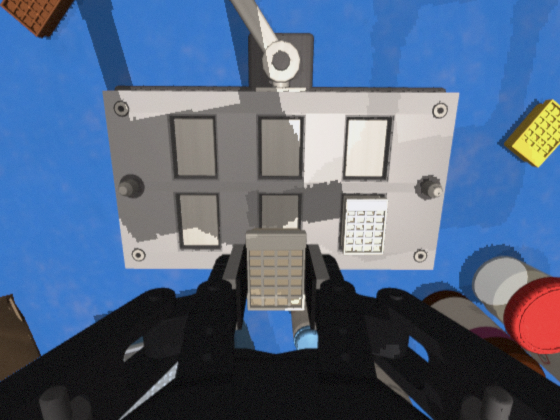

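Request:
{"api": "arm_command", "payload": {"plan": [[1,1,15,20,-0.022,0,-0.01],[1,1,20,26,-0.022,0,0],[1,1,21,28,-0.022,0,0],[1,1,21,29,-0.022,0,0],[1,1,20,30,-0.022,0,0],[1,1,19,30,-0.022,0,0],[1,1,19,30,-0.022,0,0],[1,1,17,30,-0.022,0,0],[1,1,16,30,-0.022,0,0],[1,1,15,30,-0.022,0,0],[1,1,12,27,-0.01,0,0],[1,1,7,15,0,0,0],[1,0,2,5,0,0,0],[1,0,0,0,0,0,0]]}}

```text
t: 26.52
tool_pos: [445.6, 342.0, 82.2]
tcp_rot: [2.118, 1.568, -2.548]
contact_force: [0.4, -0.1, 0.6]
width: 26.6
```

```bash
python3 - <<'E'
from h import *
pose(); move(np.r_[slot(0,32),10],1.61)
E
```

```text
t 26.52 p [445.63 342.04  82.21] x [-0. -0. -1.] z [-0.05  1.   -0.  ] w 26.6 F [ 0.41 -0.07  0.61] q [ 0.61  0.19  1.99  0.    0.97 -1.01]
tool shift [72.21  1.79  7.06] rotvec(tool) [ 0.01 -0.   -0.  ]
```

Request:
{"api": "arm_command", "payload": {"plan": [[1,15,1,4,0,0,0],[1,22,1,2,0,0,0],[1,20,0,0,0,0,0],[1,10,0,0,0,0,0],[1,0,0,0,0,0,0]]}}

```text
t: 26.93
tool_pos: [446.3, 344.7, 13.2]
tcp_rot: [-2.908, 1.569, -1.292]
contact_force: [0.0, -0.1, -0.2]
width: 26.4
```

```bash
python3 - <<'E'
from h import *
pose(); move(np.r_[slot(0,32),10],1.61)
E
```

```text
t 26.93 p [446.32 344.74  13.19] x [ 0. -0. -1.] z [-0.05  1.   -0.  ] w 26.4 F [ 0.03 -0.1  -0.16] q [ 0.61  0.29  2.02 -0.    0.83 -1.  ]
tool shift [3.18 2.81 4.27] rotvec(tool) [ 0.01 -0.    0.  ]
```

Request:
{"api": "arm_command", "payload": {"plan": [[1,4,0,1,0,0,0],[1,0,0,0,0,0,0],[0.4,0,0,0,0,0,0],[0.1,0,0,0,0,0,0],[0.1,-3,0,0,0,0,0],[0.1,-20,0,0,0,0,0],[0.1,-35,0,0,0,0,0],[0.1,-30,0,0,0,0,0],[0.1,-5,0,0,0,0,0]]}}

```text
t: 27.68
tool_pos: [447.7, 343.3, 107.3]
tcp_rot: [2.965, 1.567, -1.705]
contact_force: [0.2, 1.0, 0.2]
width: 38.3
```

```bash
python3 - <<'E'
from h import *
pose(); move(np.r_[well(26,58),95],1.372); wsnap('w14')
E
```

```text
t 27.68 p [447.65 343.31 107.29] x [-0. -0. -1.] z [-0.04  1.   -0.  ] w 38.3 F [0.24 0.98 0.24] q [ 0.61  0.17  1.96 -0.    1.01 -1.  ]
tool shift [  13.33 -191.54 -306.79] rotvec(tool) [ 0.24 -0.   -0.  ]
```

View pics/w14.png

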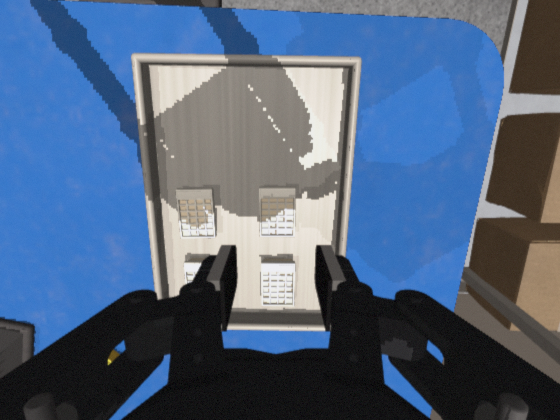

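Request:
{"api": "arm_command", "payload": {"plan": [[0.1,1,-13,-17,0.024,0,0],[0.1,1,-16,-23,0.024,0,0],[0.1,1,-18,-25,0.024,0,0],[0.1,1,-19,-25,0.024,0,0],[0.1,1,-20,-25,0.024,0,0],[0.1,1,-21,-25,0.024,0,0],[0.1,1,-21,-25,0.024,0,0],[0.1,1,-21,-25,0.024,0,0],[0.1,1,-21,-24,0.024,0,0],[0.1,1,-20,-23,0.02,0,0],[0.1,0,-15,-18,0,0,0],[0.1,0,-9,-10,0,0,0],[0.1,0,-3,-4,0,0,0],[0.1,0,0,0,0,0,0]]}}

```text
t: 28.9
tool_pos: [643.7, 45.0, 90.4]
tcp_rot: [1.955, 1.567, -2.956]
contact_force: [-0.6, -0.1, -0.6]
width: 38.6
```

```bash
python3 - <<'E'
from h import *
pose(); move(np.r_[well(26,58),37],1.372)
E
```

```text
t 28.9 p [643.74  45.    90.42] x [-0. -0. -1.] z [ 0.2   0.98 -0.  ] w 38.6 F [-0.63 -0.1  -0.56] q [ 0.03  0.33  1.8  -0.    1.02 -1.34]
tool shift [53.39 -8.32  1.56] rotvec(tool) [-0. -0. -0.]
```

Request:
{"api": "arm_command", "payload": {"plan": [[0.1,5,-5,1,0,0,0],[0.1,15,-3,0.5,0,0,0],[0.1,15,-1,0,0,0,0],[0.1,8,-1,0,0,0,0],[0.1,2,0,0,0,0,0]]}}

```text
t: 29.32
tool_pos: [652.6, 50.2, 41.3]
tcp_rot: [1.506, 1.566, 2.882]
contact_force: [0.0, -0.6, 0.8]
width: 38.2
```

```bash
python3 - <<'E'
from h import *
pose(); move(np.r_[well(26,58),37],1.372)
E
```

```text
t 29.32 p [652.57  50.15  41.33] x [-0.  0. -1.] z [0.19 0.98 0.  ] w 38.2 F [ 0.05 -0.56  0.82] q [ 0.04  0.4   1.8   0.    0.95 -1.34]
tool shift [ 4.32 -0.49 -5.31] rotvec(tool) [ 0.  0. -0.]
```

Request:
{"api": "arm_command", "payload": {"plan": [[0.1,0,0,-3,0,0,0],[0.1,1,0,-1.5,0,0,0],[0.1,1,0,0,0,0,0]]}}

```text
t: 29.57
tool_pos: [649.4, 47.8, 36.8]
tcp_rot: [1.623, 1.562, 3.002]
contact_force: [-0.5, -0.3, -0.5]
width: 38.5
```

```bash
python3 - <<'E'
from h import *
pose(); move(np.r_[well(26,58),37],1.372)
E
```

```text
t 29.57 p [649.38  47.82  36.76] x [-0.01  0.   -1.  ] z [ 0.19  0.98 -0.  ] w 38.5 F [-0.49 -0.28 -0.54] q [ 0.03  0.4   1.81  0.    0.94 -1.35]
tool shift [-0.27 -3.13 -2.41] rotvec(tool) [ 0.01 -0.   -0.01]
```

Request:
{"api": "arm_command", "payload": {"plan": [[0.1,0,-2,-2,0,0,0],[0.1,0,0,0,0,0,0],[0.6,0,0,0,0,0,0],[1,0,0,0,0,0,0],[1,0,0,0,0,0,0],[1,0,0,0,0,0,0],[1,0,0,0,0,0,0],[1,-10,0,0,0,0,0],[1,-25,0,0,0,0,0],[1,-25,0,0,0,0,0],[1,-5,0,0,0,0,0]]}}

```text
t: 30.48
tool_pos: [650.4, 44.7, 104.6]
tcp_rot: [1.656, 1.559, 3.035]
contact_force: [1.7, -0.7, 1.5]
width: 26.8
```

```bash
python3 - <<'E'
from h import *
pose(); print(slot(-60,0));move(np.r_[slot(-60,0),90],1.61); wsnap('w15')
E
```

```text
t 30.48 p [650.44  44.74 104.63] x [-0.01  0.   -1.  ] z [ 0.19  0.98 -0.  ] w 26.8 F [ 1.74 -0.65  1.54] q [ 0.03  0.33  1.76  0.    1.06 -1.35]
[384.65 314.5 ]
tool shift [ 17.98 312.17 214.15] rotvec(tool) [-0.23  0.   -0.01]
```

View pics/w15.png

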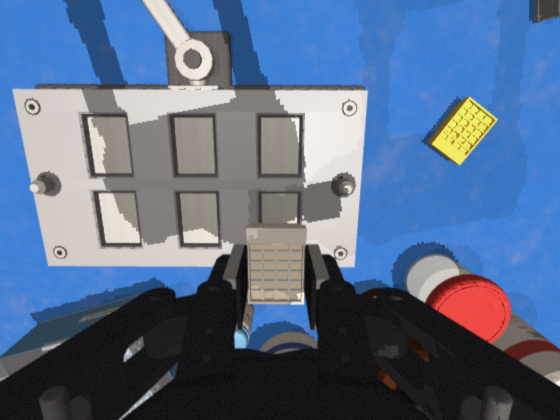

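Request:
{"api": "arm_command", "payload": {"plan": [[1,1,20,14,-0.022,0,-0.01],[1,1,26,18,-0.022,0,0],[1,1,27,19,-0.022,0,0],[1,1,27,20,-0.022,0,0],[1,1,26,21,-0.022,0,0],[1,1,25,22,-0.022,0,0],[1,1,24,22,-0.022,0,0],[1,1,23,23,-0.022,0,0],[1,1,21,23,-0.022,0,0],[1,1,19,22,-0.022,0,0],[1,1,15,18,-0.01,0,0],[1,1,8,12,0,0,0],[1,0,3,5,0,0,0],[1,0,0,0,0,0,0]]}}

```text
t: 31.7
tool_pos: [388.8, 309.3, 81.7]
tcp_rot: [2.58, 1.564, -2.087]
contact_force: [0.1, 0.2, -0.5]
width: 26.8
```

```bash
python3 - <<'E'
from h import *
pose(); move(np.r_[slot(-60,0),10],1.61)
E
```

```text
t 31.7 p [388.76 309.33  81.74] x [-0.   -0.01 -1.  ] z [-0.05  1.   -0.01] w 26.8 F [ 0.12  0.21 -0.48] q [ 0.62  0.08  2.12 -0.    0.95 -0.99]
tool shift [71.72  3.63  5.75] rotvec(tool) [ 0.01 -0.01 -0.  ]
```

Request:
{"api": "arm_command", "payload": {"plan": [[1,15,1,3,0,-0.005,0],[1,22,1,2,0,0,0],[1,20,0,0,0,0,0],[1,10,0,0,0,0,0],[1,0,0,0,0,0,0]]}}

```text
t: 32.12
tool_pos: [390.0, 313.1, 13.1]
tcp_rot: [-1.097, 1.569, 0.519]
contact_force: [-0.5, 0.2, -0.1]
width: 26.5
```

```bash
python3 - <<'E'
from h import *
pose(); move(np.r_[slot(-60,0),10],1.61)
E
```

```text
t 32.12 p [390.04 313.06  13.11] x [ 0.  0. -1.] z [-0.05  1.    0.  ] w 26.5 F [-0.54  0.16 -0.14] q [ 0.63  0.18  2.16 -0.    0.8  -0.99]
tool shift [3.1  5.32 1.69] rotvec(tool) [0.01 0.   0.  ]
```

Request:
{"api": "arm_command", "payload": {"plan": [[1,4,0,1,0,0,0],[1,0,0,0,0,0,0],[0.4,0,0,0,0,0,0],[0.1,0,0,0,0,0,0],[0.1,-3,0,0,0,0,0],[0.1,-20,0,0,0,0,0],[0.1,-35,0,0,0,0,0],[0.1,-30,0,0,0,0,0],[0.1,-5,0,0,0,0,0]]}}

```text
t: 32.87
tool_pos: [392.2, 311.8, 107.4]
tcp_rot: [-3.096, 1.57, -1.484]
contact_force: [0.8, 1.0, 0.4]
width: 38.5
```

```bash
python3 - <<'E'
from h import *
pose(); move([482.8,-12.5,100],1.372); wsnap('w16')
E
```

```text
t 32.87 p [392.25 311.83 107.38] x [ 0. -0. -1.] z [-0.04  1.   -0.  ] w 38.5 F [0.81 1.01 0.43] q [ 0.62  0.05  2.09 -0.    1.   -0.99]
tool shift [   7.8   -77.03 -327.8 ] rotvec(tool) [ 0.24 -0.    0.  ]
```

View pics/w16.png

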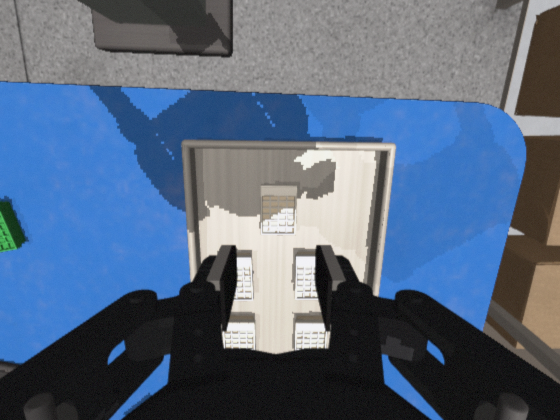

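All five blocks lie flat in the tray. Now the lever.

Request:
{"api": "arm_command", "payload": {"plan": [[0,1,-6,-20,0.025,0,0],[0,1,-8,-28,0.025,0,0],[0,1,-9,-30,0.025,0,0],[0,1,-10,-30,0.025,0,0],[0,1,-11,-30,0.025,0,0],[0,1,-12,-30,0.025,0,0],[0,1,-13,-30,0.025,0,0],[0,1,-13,-30,0.025,0,0],[0,1,-13,-30,0.025,0,0],[0,0,-9,-22,0.01,0,0],[0,0,-5,-12,0,0,0],[0,0,-2,-4,0,0,0],[0,0,0,0,0,0,0]]}}

```text
t: 34.0
tool_pos: [477.3, -5.1, 90.6]
tcp_rot: [1.046, 1.567, 2.415]
contact_force: [-0.7, -0.2, -0.1]
width: 42.7
```

```bash
python3 - <<'E'
from h import *
pose(); move([482.8,-12.5,27],1.372)
E
```

```text
t 34.0 p [477.27  -5.11  90.58] x [-0.  0. -1.] z [0.2  0.98 0.  ] w 42.7 F [-0.74 -0.25 -0.15] q [-0.06  0.03  2.15  0.    0.96 -1.44]
tool shift [63.55 -7.08 -6.25] rotvec(tool) [-0.  0. -0.]
```

Request:
{"api": "arm_command", "payload": {"plan": [[0,0,-4,-4,0,0,0],[0,10,-3,-2,0,0,0],[0,20,0,0,0,0,0],[0,20,0,0,0,0,0],[0,7,0,0,0,0,0],[0,0,0,0,0,0,0]], "newtons": 40}}

```text
t: 34.5
tool_pos: [483.4, -8.8, 29.5]
tcp_rot: [0.578, 1.567, 1.953]
contact_force: [-0.2, 0.7, -0.2]
width: 42.7
```

```bash
python3 - <<'E'
from h import *
pose(); move([482.8,-12.5,27],1.372)
E
```

```text
t 34.5 p [483.4   -8.79  29.46] x [-0.  0. -1.] z [0.19 0.98 0.  ] w 42.7 F [-0.17  0.66 -0.24] q [-0.07  0.13  2.18  0.    0.83 -1.45]
tool shift [ 2.45 -0.14 -3.76] rotvec(tool) [ 0.  0. -0.]
```

Request:
{"api": "arm_command", "payload": {"plan": [[0.9,0,0,-3,0,0,0],[1,0,0,0,0,0,0],[1,0,0,0,0,0,0],[1,0,0,0,0,0,0],[1,0,0,0,0,0,0],[1,0,4,7,0,0,0],[1,0,4,10,0,0,0],[1,0,2,11,0,0,0],[1,0,0,11,0,0,0],[1,0,-2,11,0,0,0],[1,0,-3,9,0,0,0],[1,0,-2,4,0,0,0]]}}

```text
t: 35.5
tool_pos: [479.7, 43.9, 28.9]
tcp_rot: [2.218, 1.542, -2.69]
contact_force: [-0.8, -7.1, -2.0]
width: 13.9
```

```bash
python3 - <<'E'
from h import *
pose(); move([495.4,49.4,27],1.372)
R,p=T(); d=p[:2]-[534.6,9.3]; print(np.hypot(*d),(np.arctan2(d[1],d[0])%(2*np.pi))-(np.pi-.8))
E
```

```text
t 35.5 p [479.71  43.91  28.91] x [-0.03 -0.01 -1.  ] z [ 0.19  0.98 -0.02] w 13.9 F [-0.85 -7.05 -2.05] q [ 0.05  0.14  2.17 -0.01  0.86 -1.32]
tool shift [  1.44 -14.37   8.46] rotvec(tool) [ 0.   -0.02 -0.02]
64.89217695704663 0.23750033957296246
```

Request:
{"api": "arm_command", "payload": {"plan": [[1,0,-6,3,0,-0.01,-0.01],[1,0,-6,4,0,-0.01,-0.01],[1,0,-4,4,0,0,0],[1,0,-2,3,0,0,0]]}}

```text
t: 35.83
tool_pos: [488.1, 52.8, 28.7]
tcp_rot: [1.786, 1.543, -3.121]
contact_force: [-7.4, -17.5, 4.4]
width: 13.2
```

```bash
python3 - <<'E'
from h import *
pose(); move([495.4,49.4,27],1.372)
R,p=T(); d=p[:2]-[534.6,9.3]; print(np.hypot(*d),(np.arctan2(d[1],d[0])%(2*np.pi))-(np.pi-.8))
E
```

```text
t 35.83 p [488.05  52.85  28.68] x [-0.03 -0.   -1.  ] z [ 0.19  0.98 -0.01] w 13.2 F [ -7.36 -17.52   4.43] q [ 0.06  0.16  2.15  0.    0.86 -1.32]
tool shift [ 1.47 -7.92 -1.95] rotvec(tool) [ 0.   -0.01 -0.03]
63.74212824775769 0.047897843375867666
```

Request:
{"api": "arm_command", "payload": {"plan": [[1,0,-5,4,0,0,-0.01],[1,0,-4,4,0,0,-0.01],[1,0,-3,4,0,0,0]]}}

```text
t: 36.08
tool_pos: [487.9, 52.6, 28.7]
tcp_rot: [2.281, 1.525, -2.621]
contact_force: [-8.2, -16.0, 5.7]
width: 13.6
```

```bash
python3 - <<'E'
from h import *
pose()
R,p=T(); d=p[:2]-[534.6,9.3]; print(np.hypot(*d),(np.arctan2(d[1],d[0])%(2*np.pi))-(np.pi-.8))
E
```

```text
t 36.08 p [487.91  52.62  28.68] x [-0.04 -0.02 -1.  ] z [ 0.19  0.98 -0.03] w 13.6 F [ -8.22 -16.03   5.73] q [ 0.07  0.17  2.14 -0.03  0.88 -1.29]
63.686921649383095 0.05204280333964251
```

Firm stop felt (about 18 N, no further motion). Release, rise and look.

Request:
{"api": "arm_command", "payload": {"plan": [[0.3,0,0,0,0,0,0],[0,0,0,0,0,0,0],[0,0,0,0,0,0,0],[0,-5,0,0,0,0,0],[0,-25,0,0,0,-0.01,-0.02],[0,-30,0,0,0,-0.02,-0.02],[0,-35,-15,0,0,0,0],[0,-35,-15,0,0,0,0],[0,-20,-10,0,0,0,0],[0,0,0,0,0,0,0]]}}

```text
t: 36.92
tool_pos: [529.5, 47.5, 189.4]
tcp_rot: [-1.174, 1.561, 0.208]
contact_force: [0.8, -0.0, 0.7]
width: 42.9
```

```bash
python3 - <<'E'
from h import *
pose(); im=wsnap('w17'); crop(im,160,60,430,260,3,'w17c'); cv2.imwrite('pics/s17.png',manip.read_camera('scene'))
E
```

```text
t 36.92 p [529.48  47.51 189.42] x [ 0.01  0.   -1.  ] z [0.19 0.98 0.  ] w 42.9 F [ 0.75 -0.04  0.7 ] q [ 0.04  0.02  1.96  0.    1.15 -1.34]
```

View pics/w17.png

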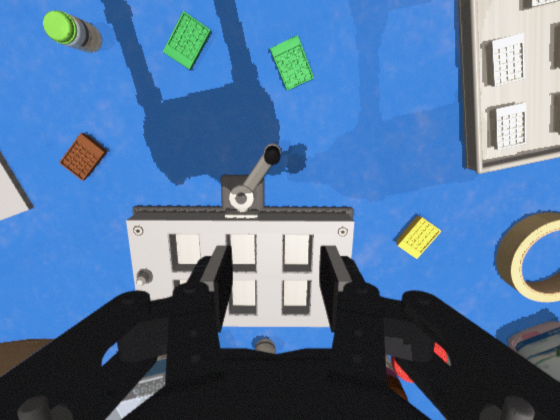

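View pics/w17c.png

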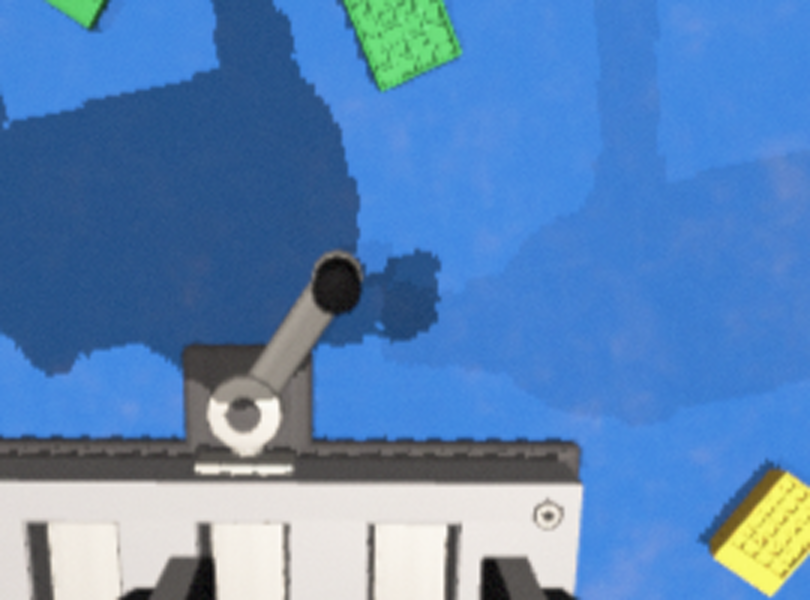

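View pics/s17.png

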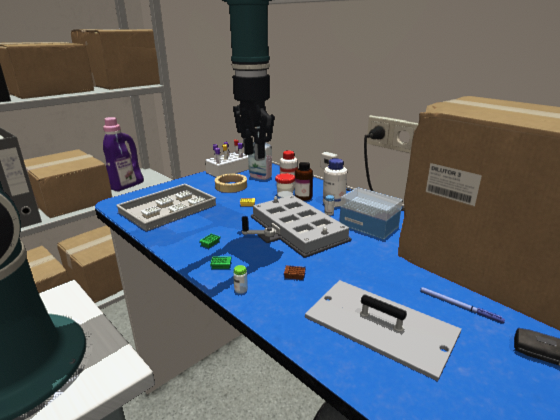

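```bash
python3 - <<'E'
from fit import *
pz=wpose('w17')
A=lambda L,x,y:('wrist',L,(160+x/3-.33,60+y/3-.33),pz)
o=[A((-26,58,34),415,600),A((-62,114,34),581,482)]
k=back('wrist',(160+339/3-.33,60+286/3-.33),53,pz)[0]; pv=back('wrist',(160+243/3-.33,60+414/3-.33),22,pz)[0]
d=k[:2]-pv[:2];print(k,pv,np.hypot(*d),(np.arctan2(d[1],d[0])%(2*np.pi))-(np.pi-.6+MY))
print(proj('wrist',np.r_[well(-62,114),34],pz),(160+581/3-.33,60+482/3-.33))
d=k[:2]-[534.6,9.3];print(np.hypot(*d),(np.arctan2(d[1],d[0])%(2*np.pi))-(np.pi-.6+MY))
E
```

```text
[494.37  50.1   53.  ] [534.47   9.07  22.  ] 57.3750790106342 0.0010723981567815066
[[354.2 221.2]] (353.33666666666664, 220.33666666666664)
57.30239823813905 0.005574231966449794
```

Request:
{"api": "arm_command", "payload": {"plan": [[0,-4,-2,-24,0,0,0],[0,-4,-2,-34,0,0,0],[0,-4,-2,-34,0,0,0],[0,-4,-2,-34,0.05,0,0],[0,-4,-5,-34,0.05,0,0],[0,-4,-6,-34,0.05,0,0],[0,-4,-8,-34,0.05,0,0],[0,-4,-10,-33,0.05,0,0],[0,-4,-12,-33,0.05,0,0],[0,-4,-14,-32,0.05,0,0],[0,-4,-16,-31,0.05,0,0],[0,-4,-16,-30,0.05,0,0],[0,-2,-8,-20,0.05,0,0],[0,0,-4,-10,0.08,0,0],[0,0,0,0,0.1,0,0],[0,0,0,0,0.1,0,0],[0,0,0,0,0.1,0,0],[0,0,0,0,0.1,0,0]]}}

```text
t: 38.52
tool_pos: [441.7, -383.5, 183.1]
tcp_rot: [2.159, 1.492, 2.523]
contact_force: [1.2, -0.0, -0.4]
width: 42.8
```

```bash
python3 - <<'E'
from h import *
pose(); move([464,-390,240],.16)
E
```

```text
t 38.52 p [ 441.67 -383.51  183.11] x [-0.06  0.05 -1.  ] z [ 0.93  0.36 -0.04] w 42.8 F [ 1.21 -0.03 -0.43] q [-0.75  0.18  1.8  -0.01  1.24 -1.11]
tool shift [-58.44 -10.24  16.05] rotvec(tool) [ 0.2  -0.05 -0.06]
```

Request:
{"api": "arm_command", "payload": {"plan": [[-0.4,-15,-3,5,0.07,-0.025,-0.03],[-0.4,-20,-4,6,0.07,-0.025,-0.03],[-0.4,-15,-3,4,0.05,0,0],[-0.4,-5,0,0,0,0,0],[-0.4,0,0,0,0,0,0],[-0.4,0,0,0,0,0,0]]}}

```text
t: 39.02
tool_pos: [452.4, -380.3, 219.5]
tcp_rot: [2.093, 1.539, 2.256]
contact_force: [-0.3, 0.6, -0.7]
width: 59.6
```

```bash
python3 - <<'E'
from h import *
pose(); wsnap('w18'); move([464.5,-338.4,100],.16)
E
```

```text
t 39.02 p [ 452.39 -380.28  219.5 ] x [-0.02  0.02 -1.  ] z [ 0.99  0.16 -0.02] w 59.6 F [-0.25  0.6  -0.65] q [-0.74  0.13  1.78  0.    1.26 -0.91]
tool shift [119.79  35.72  20.88] rotvec(tool) [ 0.   -0.02 -0.03]
```

View pics/w18.png

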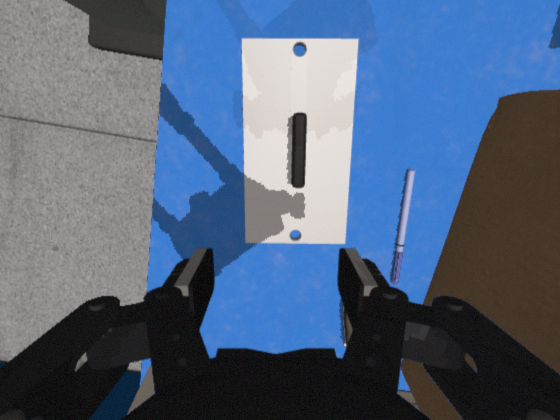

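```bash
python3 - <<'E'
from fit import *
pz=wpose('w18')
A=lambda L,x,y:('wrist',L,(x,y),pz)
o=[A((-60,112,8),243,39),A((60,112,8),358,39),A((60,-112,8),346,243.5),A((-60,-112,8),246.5,243.5),A((0,102,8),299.7,49),A((0,-102,8),295.7,235)]
m,r=fit(o,[464,-338,.16]); print(m); print(r)
c=np.cos(m[2]);s=np.sin(m[2])
print(proj('wrist',[[m[0]-s*y,m[1]+c*y,44] for y in(38,-38)],pz))
E
```

```text
[ 466.78 -339.88    0.16]
[[-1.32 -0.26]
 [ 0.68 -0.44]
 [ 0.06  0.45]
 [-0.35 -0.36]
 [ 0.11  0.28]
 [ 0.44  0.68]]
[[300.57 112.35]
 [298.95 188.98]]
```

Request:
{"api": "arm_command", "payload": {"plan": [[-0.4,10,8,3,0,-0.01,-0.015],[-0.4,25,12,4,0,-0.01,-0.015],[-0.4,30,10,3,0,0,0],[-0.4,28,5,2,0,0,0],[-0.4,15,2,0,0,0,0],[-0.4,5,0,0,0,0,0],[-0.4,0,0,0,0,0,0]]}}

```text
t: 39.65
tool_pos: [453.3, -336.4, 94.7]
tcp_rot: [2.118, 1.566, 2.287]
contact_force: [-0.3, 0.7, 0.2]
width: 59.6
```

```bash
python3 - <<'E'
from h import *
pose(); move([466.8,-339.9,18],.157)
E
```

```text
t 39.65 p [ 453.32 -336.41   94.66] x [-0.  0. -1.] z [ 0.99  0.17 -0.  ] w 59.6 F [-0.26  0.73  0.23] q [-0.68  0.18  1.97  0.    0.99 -0.85]
tool shift [76.61 -5.99 12.88] rotvec(tool) [ 0.01 -0.   -0.  ]
```

Request:
{"api": "arm_command", "payload": {"plan": [[-0.4,0,-3,7,0.005,0,0],[-0.4,10,-2,5,0.005,0,0],[-0.4,15,0,0,0,0,0],[-0.4,10,0,0,0,0,0],[-0.4,2,0,0,0,0,0]]}}

```text
t: 40.07
tool_pos: [471.0, -343.2, 59.2]
tcp_rot: [-0.635, 1.567, -0.478]
contact_force: [0.5, 0.1, -0.1]
width: 59.6
```

```bash
python3 - <<'E'
from h import *
pose(); move([466.8,-339.9,18],.157)
E
```

```text
t 40.07 p [ 470.96 -343.18   59.24] x [ 0. -0. -1.] z [0.99 0.16 0.  ] w 59.6 F [ 0.47  0.15 -0.13] q [-0.67  0.25  1.96  0.    0.92 -0.83]
tool shift [41.22  3.99 -3.73] rotvec(tool) [-0.  0.  0.]
```

Request:
{"api": "arm_command", "payload": {"plan": [[-0.3,8,2,-2,0,0,0],[-0.3,15,1,-1,0,0,0],[-0.2,12,0,0,0,0,0],[-0.2,3,0,0,0,0,0],[-0.2,0,0,0,0,0,0]]}}

```text
t: 40.48
tool_pos: [469.9, -342.9, 20.7]
tcp_rot: [-0.744, 1.562, -0.587]
contact_force: [0.0, 0.0, -0.3]
width: 51.4
```

```bash
python3 - <<'E'
from h import *
pose(); move([466.8,-339.9,18],.157)
E
```

```text
t 40.48 p [ 469.89 -342.86   20.69] x [ 0.01 -0.   -1.  ] z [0.99 0.16 0.01] w 51.4 F [ 0.04  0.03 -0.26] q [-0.67  0.3   1.99  0.    0.85 -0.83]
tool shift [ 2.66  3.42 -2.61] rotvec(tool) [-0.    0.01  0.01]
```

Request:
{"api": "arm_command", "payload": {"plan": [[-0.2,1,2,-2,0,0,0],[-0.2,1,1,-1,0,0,0],[0.3,0,0,0,0,0,0],[0.8,0,0,0,0,0,0],[1,0,0,0,0,0,0],[1,0,0,0,0,0,0],[1,0,0,0,0,0,0],[1,0,0,0,0,0,0]], "newtons": 110}}

```text
t: 41.15
tool_pos: [467.0, -340.9, 20.6]
tcp_rot: [-0.771, 1.559, -0.614]
contact_force: [0.8, -0.0, -1.2]
width: 11.8
```

```bash
python3 - <<'E'
from h import *
pose(); move([466.8,-339.9,18],.157)
E
```

```text
t 41.15 p [ 467.01 -340.93   20.56] x [ 0.01 -0.01 -1.  ] z [0.99 0.16 0.01] w 11.8 F [ 0.84 -0.03 -1.16] q [-0.67  0.29  2.    0.    0.84 -0.83]
tool shift [ 2.56  1.07 -0.07] rotvec(tool) [-0.    0.01  0.01]
```

Request:
{"api": "arm_command", "payload": {"plan": [[1,-4,0,0,0,0,0],[1,-10,0,0,0,0,0],[1,-15,0,0,0,0,0],[1,-15,0,0,0,0,0],[1,-15,0,0,0,0,0],[1,-15,0,0,0,0,0],[1,-12,0,0,0,0,0],[1,-5,0,0,0,0,0],[1,0,0,0,0,0,0]]}}

```text
t: 41.9
tool_pos: [462.2, -337.1, 114.5]
tcp_rot: [-0.101, 1.57, 0.056]
contact_force: [-0.3, -1.0, -3.1]
width: 11.6
```

```bash
python3 - <<'E'
from h import *
pose(); move(np.r_[M,120],MY); wsnap('w19')
E
```

```text
t 41.9 p [ 462.23 -337.1   114.52] x [ 0.  0. -1.] z [0.99 0.16 0.  ] w 11.6 F [-0.28 -0.99 -3.07] q [-0.67  0.17  1.94  0.    1.03 -0.83]
tool shift [ -5.28 302.41 202.36] rotvec(tool) [ 0.35  0.   -0.  ]
```

View pics/w19.png

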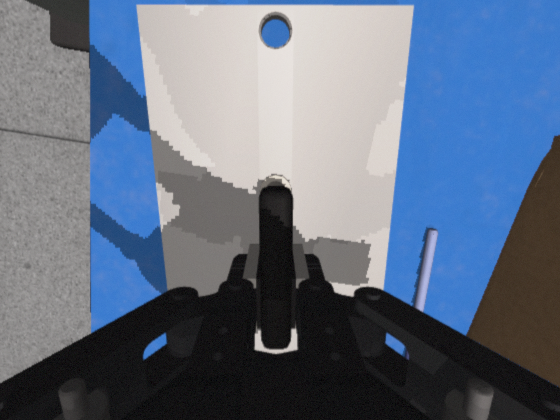

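Request:
{"api": "arm_command", "payload": {"plan": [[1,-2,12,8,0.025,0,0],[1,-2,18,11,0.025,0,0],[1,-2,23,13,0.025,0,0],[1,-2,25,13,0.025,0,0],[1,-2,26,13,0.025,0,0],[1,-2,26,13,0.025,0,0],[1,-2,26,12,0.025,0,0],[1,-2,26,12,0.025,0,0],[1,-2,26,10,0.025,0,0],[1,-2,26,9,0.025,0,0],[1,-2,25,8,0.025,0,0],[1,-2,22,7,0.025,0,0],[1,-2,16,6,0.025,0,0],[1,-2,9,4,0.02,0,0],[1,0,4,2,0,0,0],[1,0,0,0,0,0,0],[1,0,0,0,0,0,0]]}}

```text
t: 43.37
tool_pos: [600.7, -10.8, 121.9]
tcp_rot: [3.105, 1.541, 2.897]
contact_force: [0.1, 0.2, -4.8]
width: 12.0
```

```bash
python3 - <<'E'
from h import *
pose(); move(np.r_[M,120],MY); wsnap('w20'); cv2.imwrite('pics/s20.png',manip.read_camera('scene'))
E
```

```text
t 43.37 p [600.74 -10.8  121.94] x [-0.03  0.01 -1.  ] z [ 0.98 -0.21 -0.03] w 12.0 F [ 0.13  0.22 -4.85] q [-0.06  0.23  1.85  0.01  1.08  0.14]
tool shift [ 1.54  6.79 13.29] rotvec(tool) [-0.01 -0.03 -0.  ]
```

View pics/w20.png

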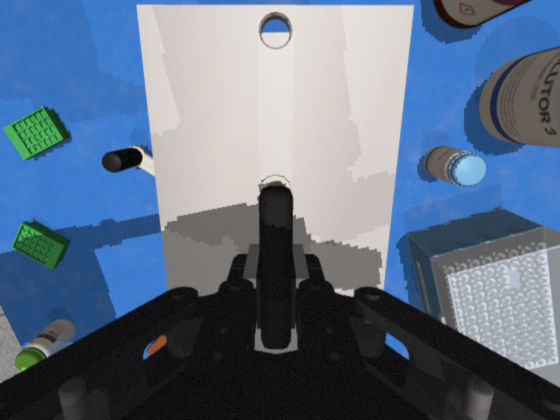

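View pics/s20.png

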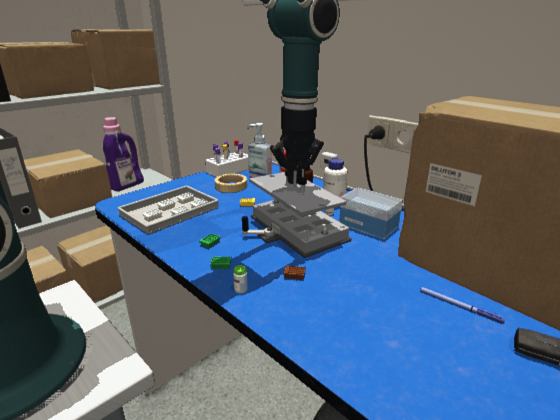

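```bash
python3 - <<'E'
from h import *
im=cv2.imread('pics/w20.png'); crop(im,235,0,315,60,8,'w20h'); crop(im,120,0,430,60,2.5,'w20e')
c=manip.get_calibration('wrist');H=np.array(c['hand_eye'])
K=np.array([[c['fx'],0,c['cx']],[0,c['fy'],c['cy']],[0,0,1]])
def bt(uv,x):
    d=H[:3,:3]@np.linalg.inv(K)@np.r_[uv,1]; o=H[:3,3]; return o+d*(x-o[0])/d[0]
for x in (11,12.6,14): print([bt(u,x) for u in [(138,5),(413,5),(275.4,30)]])
E
```

```text
[array([ 11.  , 112.92, -58.9 ]), array([ 11.  , 112.91,  58.95]), array([ 11.  , 103.3 ,  -0.01])]
[array([ 12.6 , 113.4 , -59.52]), array([ 12.6 , 113.39,  59.57]), array([ 12.6 , 103.68,  -0.01])]
[array([ 14.  , 113.82, -60.06]), array([ 14.  , 113.81,  60.11]), array([ 14.  , 104.01,  -0.02])]
```

View pics/w20h.png

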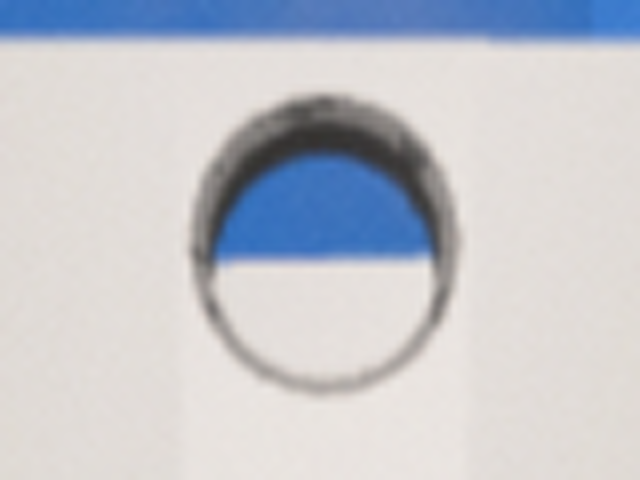

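```bash
python3 - <<'E'
from h import *
crop(cv2.imread('pics/w13.png'),95,75,470,280,2.1,'w13c')
crop(cv2.imread('pics/w5.png'),100,155,465,295,2.1,'w5c')
E
```

```text
(no output)
```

View pics/w13c.png

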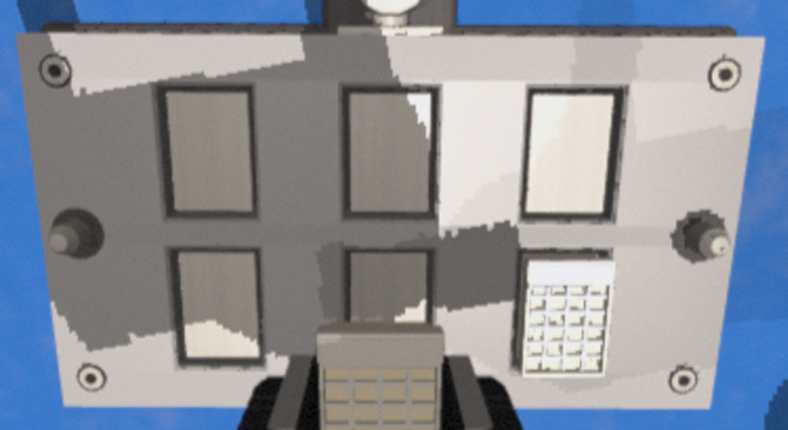

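View pics/w5c.png

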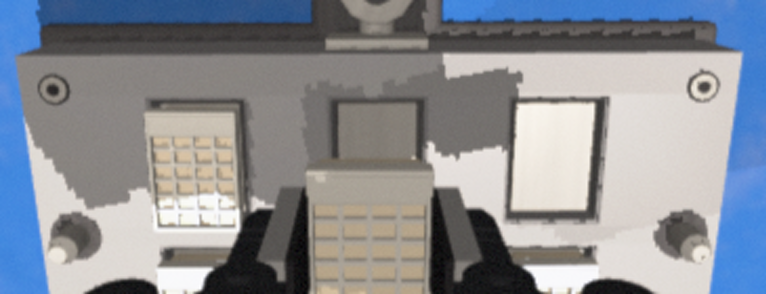

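```bash
python3 - <<'E'
from fit import *
def mk(name,ox,oy,s,pts):
    pz=wpose(name); return [('wrist',L,(ox+x/s-.25,oy+y/s-.25),pz) for L,x,y in pts]
o13=mk('w13',95,75,2.1,[((-26,-58,34),208,153),((-26,0,34),390,153),((-26,58,34),573,154),((26,-58,34),219,307),((-62,-114,34),18,34),((-62,114,34),765,38),((62,-114,34),64,404),((62,114,34),712,408),((0,-102,48),57,240),((0,102,48),719,243)])
o5=mk('w5',100,155,2.1,[((-62,-114,34),18,55),((-62,114,34),742,52),((0,-102,48),61,252),((0,102,48),699,250),((-26,58,34),556,159)])
for n,o in (('13',o13),('5',o5),('both',o13+o5)):
    m,r=fit(o,[615,-7,-.2]); print(n,np.round(m,4)); print(np.abs(r).max(0), np.sqrt((r**2).mean()))
    if n!='both': print(r)
E
```

```text
13 [617.42  -5.    -0.2 ]
[1.63 1.64] 0.8436941784577601
[[-0.27 -0.33]
 [ 0.25  0.16]
 [ 0.13  0.17]
 [-0.94  0.76]
 [-1.63 -1.64]
 [ 1.1  -1.31]
 [-0.3   0.69]
 [-0.2   0.07]
 [ 0.23  0.62]
 [ 1.58  0.8 ]]
5 [617.16  -5.02  -0.19]
[2.21 1.23] 1.382138496554941
[[-1.97 -0.68]
 [ 1.19 -1.17]
 [-2.21  1.18]
 [ 1.98  1.23]
 [ 0.12  0.46]]
both [617.36  -5.    -0.2 ]
[2.1  1.68] 1.061321534688255
```

```bash
python3 - <<'E'
from h import *
pose(); move([615.7,-7.6,90],-.199)
E
```

```text
t 43.47 p [600.47 -11.33 122.02] x [-0.03  0.01 -1.  ] z [ 0.98 -0.21 -0.03] w 11.5 F [ 0.18 -0.39 -3.98] q [-0.06  0.23  1.85  0.01  1.08  0.14]
tool shift [31.58  6.78 15.08] rotvec(tool) [-0.01 -0.03 -0.  ]
```

Request:
{"api": "arm_command", "payload": {"plan": [[1,0,3,6,-0.005,-0.015,0],[1,8,2,5,-0.005,-0.015,0],[1,10,1,2,0,0,0],[1,7,0,0,0,0,0],[1,3,0,0,0,0,0],[1,0,0,0,0,0,0]]}}

```text
t: 43.97
tool_pos: [614.3, -11.9, 91.7]
tcp_rot: [0.169, 1.569, -0.034]
contact_force: [0.2, -0.7, -4.9]
width: 12.0
```

```bash
python3 - <<'E'
from h import *
pose(); move([615.7,-7.6,78],-.199); im=wsnap('w21'); crop(im,235,0,315,60,8,'w21h')
E
```

```text
t 43.97 p [614.33 -11.9   91.71] x [ 0. -0. -1.] z [ 0.98 -0.2   0.  ] w 12.0 F [ 0.23 -0.7  -4.9 ] q [-0.06  0.27  1.87  0.    1.    0.14]
tool shift [13.71  4.49  0.45] rotvec(tool) [-0.  0. -0.]
```

View pics/w21h.png

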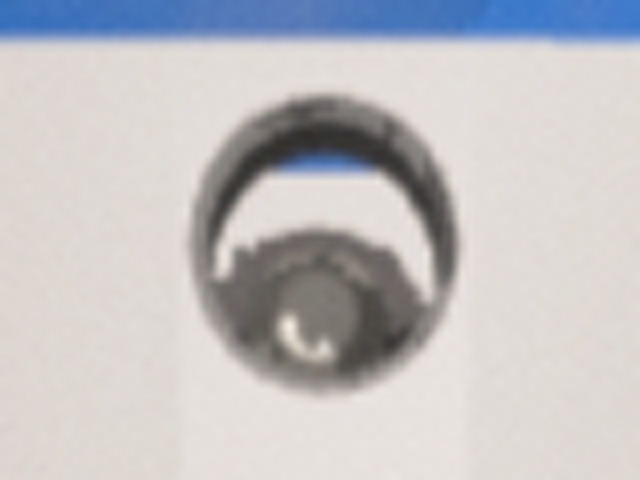

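```bash
cat >> h.py <<'E'
def bt(uv,x):
    c=manip.get_calibration('wrist');H=np.array(c['hand_eye'])
    K=np.array([[c['fx'],0,c['cx']],[0,c['fy'],c['cy']],[0,0,1]])
    d=H[:3,:3]@np.linalg.inv(K)@np.r_[uv,1]; o=H[:3,3]; return o+d*(x-o[0])/d[0]
E
python3 - <<'E'
from h import *
# hole top rim centre: rim outline crop ellipse x191..459,y93..393
hc=(235+325/8-.5+.06,0+243/8-.5+.06); pin=(235+318/8-.44,305/8-.44)
print(hc,pin,bt(hc,12.6),bt(pin,91.7-48))
E
```

```text
(275.185, 29.935) (274.31, 37.685) [ 12.6  103.7   -0.14] [ 43.7  107.35  -0.65]
```

Request:
{"api": "arm_command", "payload": {"plan": [[1,2,2,0,0,0,0],[1,3,1.5,-0.3,0,0,0],[1,2,0.5,0,0,0,0],[1,0,0,0,0,0,0],[1,0,0,0,0,0,0]]}}

```text
t: 44.43
tool_pos: [615.3, -7.7, 85.0]
tcp_rot: [0.175, 1.568, -0.028]
contact_force: [-0.7, 0.1, -5.5]
width: 11.9
```

```bash
python3 - <<'E'
from h import *
pose(); move([615.7,-7.6,78],-.199); im=wsnap('w22'); crop(im,235,0,315,60,8,'w22h'); s=manip.read_camera('scene'); crop(s,240,160,370,260,6,'s22');d=manip.read_camera('side'); crop(d,250,150,350,270,6,'d22')
R,p=T(); print('yaw',np.arctan2(R[1,2],R[0,2]))
E
```

```text
t 44.43 p [615.29  -7.68  84.95] x [ 0. -0. -1.] z [ 0.98 -0.2   0.  ] w 11.9 F [-0.68  0.1  -5.48] q [-0.05  0.28  1.87  0.    0.99  0.15]
tool shift [6.96 0.15 0.36] rotvec(tool) [-0.  0. -0.]
yaw -0.203288392064278
```

View pics/w22h.png

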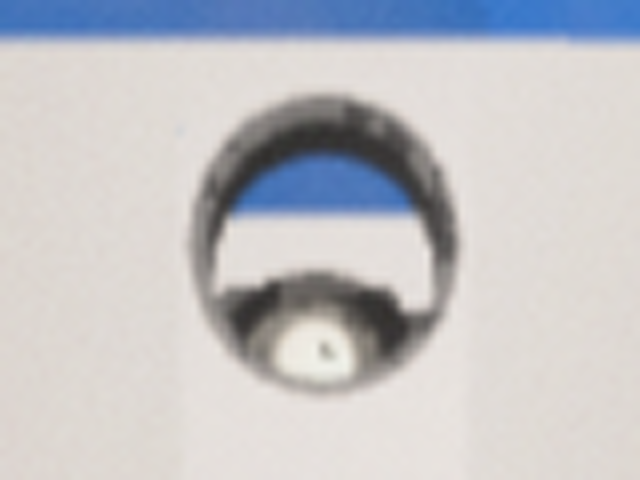

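View pics/s22.png

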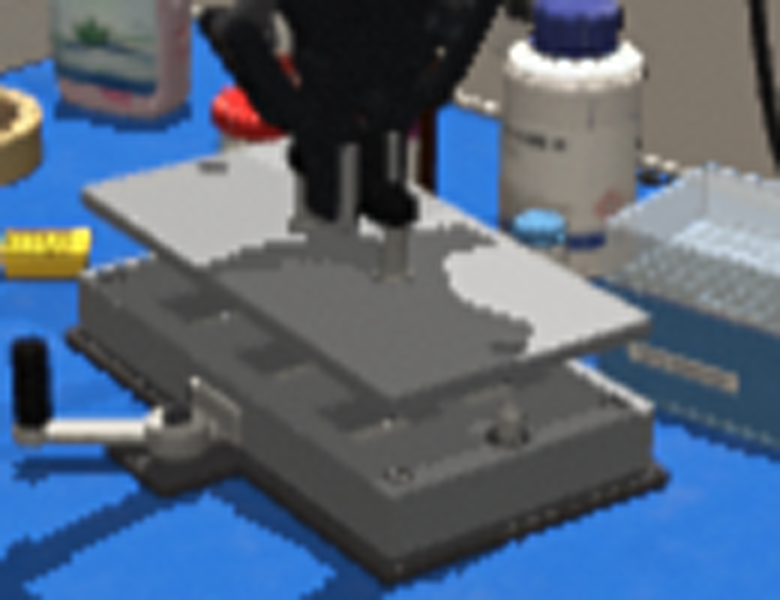

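View pics/d22.png

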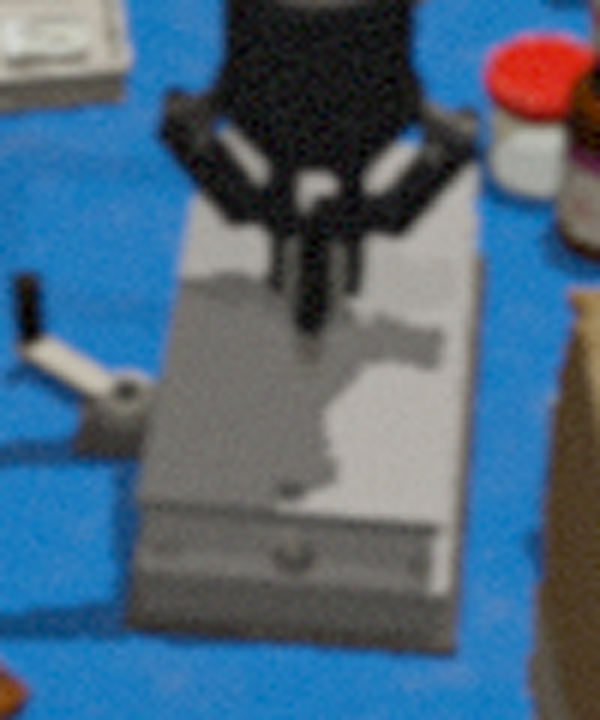

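```bash
python3 - <<'E'
from h import *
hc=(275.19,29.94); pin=(235+317/8-.44,349/8-.44)
print(pin,bt(hc,12.6),bt(pin,84.95-48))
# side cam: hole right (0,-102) of plate & pin
s=lambda x,y:(250+x/6-.42,150+y/6-.42)
print('hole side',back('side',s(291,490),64.4+8-0.0)); print('pin base side',back('side',s(293,555),34), well(0,-102),'pin tip',back('side',s(293,535),48))
q=lambda x,y:(240+x/6-.42,160+y/6-.42)
print('hole scene',back('scene',q(510,347),72.4),'tip',back('scene',q(513,383),48))
E
```

```text
(274.185, 43.185) [ 12.6  103.7   -0.14] [ 36.95 103.32  -0.69]
hole side [[ 595.09 -106.75   72.4 ]]
pin base side [[ 596.12 -105.92   34.  ]] [ 595.04 -106.91] pin tip [[ 595.85 -108.06   48.  ]]
hole scene [[ 591.48 -107.24   72.4 ]] tip [[607.5  -96.65  48.  ]]
```

Request:
{"api": "arm_command", "payload": {"plan": [[1,3,0,-0.2,-0.005,0,0],[1,4,0,0,0,0,0],[1,4,0,0,0,0,0],[1,2,0,0,0,0,0],[1,0,0,0,0,0,0]]}}

```text
t: 45.0
tool_pos: [615.6, -7.8, 71.4]
tcp_rot: [0.151, 1.566, -0.047]
contact_force: [-0.6, -0.5, -3.7]
width: 11.6
```

```bash
python3 - <<'E'
from h import *
pose(); move([615.5,-7.9,58],-.198); im=wsnap('w23'); crop(im,235,0,315,60,8,'w23h'); d=manip.read_camera('side'); crop(d,250,150,350,270,6,'d23')
R,p=T(); print('yaw',np.arctan2(R[1,2],R[0,2]))
E
```

```text
t 45.0 p [615.64  -7.8   71.43] x [ 0. -0. -1.] z [ 0.98 -0.2   0.  ] w 11.6 F [-0.6  -0.46 -3.67] q [-0.05  0.29  1.88  0.    0.96  0.14]
tool shift [13.43 -0.13 -0.17] rotvec(tool) [ 0.  0. -0.]
yaw -0.19778058153075168
```

View pics/w23h.png

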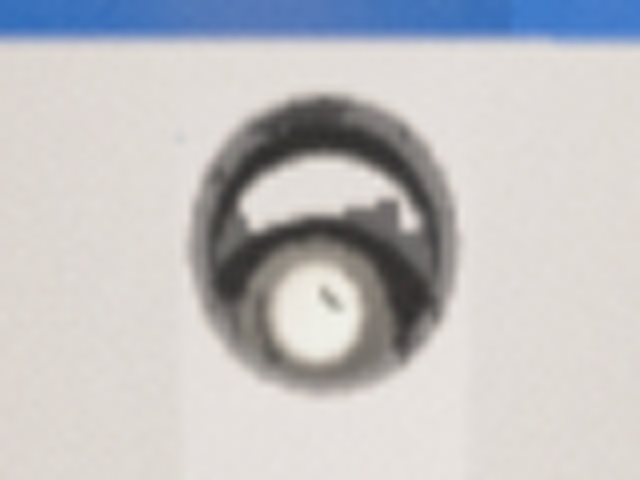

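View pics/d23.png

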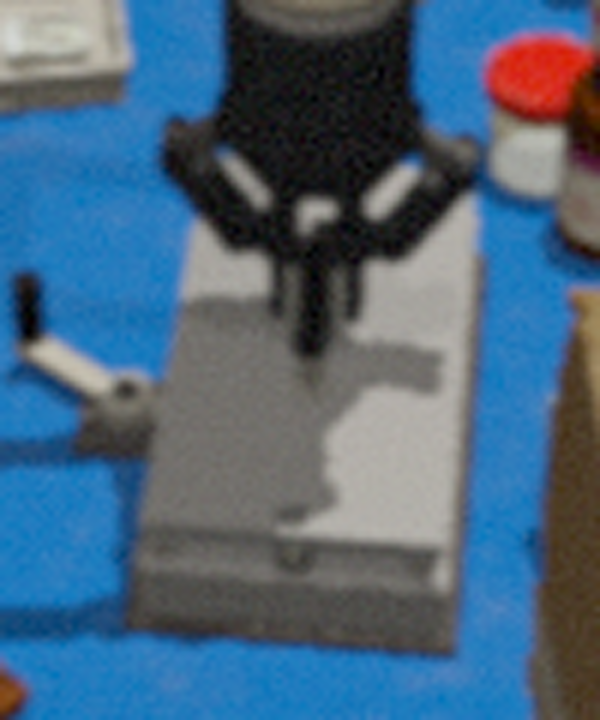

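```bash
python3 - <<'E'
from h import *
hc=(275.19,29.94); pin=(235+314/8-.44,313/8-.44)
print(bt(hc,12.6),bt(pin,71.4-48))
s=lambda x,y:(250+x/6-.42,150+y/6-.42)
print('hole side',back('side',s(292,513),50.8+8),'pin tip',back('side',s(294,543),48),well(0,-102))
E
```

```text
[ 12.6  103.7   -0.15] [ 23.4  102.52  -0.82]
hole side [[ 595.58 -106.28   58.8 ]] pin tip [[ 595.81 -112.39   48.  ]] [ 595.04 -106.91]
```

Request:
{"api": "arm_command", "payload": {"plan": [[1,1,-0.9,-0.5,0,0,0],[1,3,0,0,0,0,0],[1,3,0,0,0,0,0],[1,1,0,0,0,0,0]]}}

```text
t: 45.43
tool_pos: [615.8, -8.8, 63.9]
tcp_rot: [0.146, 1.565, -0.052]
contact_force: [-0.8, 0.2, -3.6]
width: 11.7
```

```bash
python3 - <<'E'
from h import *
pose(); im=wsnap('w24'); crop(im,235,0,315,60,8,'w24h'); d=manip.read_camera('side'); crop(d,250,150,350,270,6,'d24')
R,p=T(); print('yaw',np.arctan2(R[1,2],R[0,2]))
E
```

```text
t 45.43 p [615.8   -8.79  63.87] x [ 0.01 -0.   -1.  ] z [ 0.98 -0.2   0.01] w 11.7 F [-0.79  0.19 -3.59] q [-0.05  0.3   1.89  0.    0.95  0.14]
yaw -0.19774655900193402
```

View pics/w24h.png

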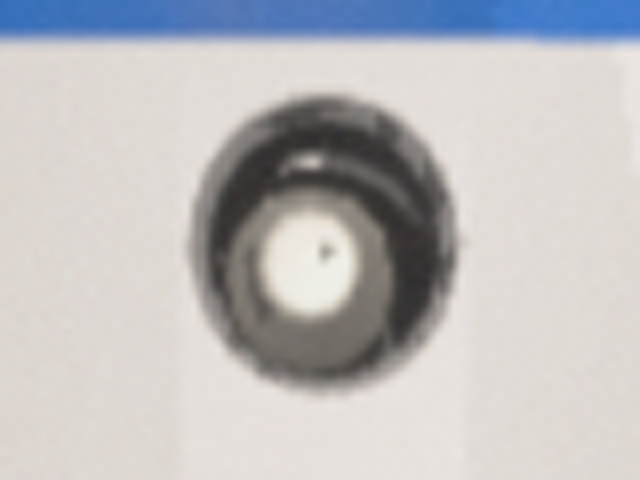

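View pics/d24.png

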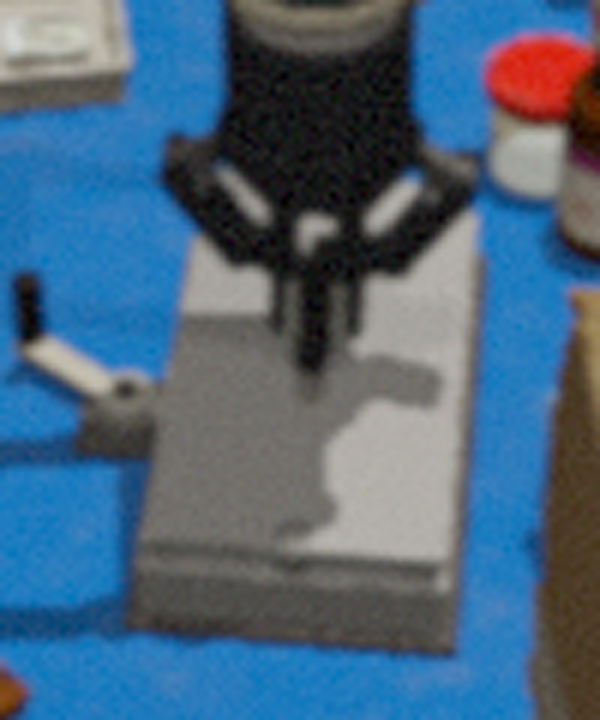

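```bash
python3 - <<'E'
from h import *
print(bt((275.19,29.94),12.6),bt((235+309/8-.44,264/8-.44),15.9), 'rim of shoulder')
E
```

```text
[ 12.6  103.7   -0.15] [ 15.9  103.42  -1.06] rim of shoulder
```

Request:
{"api": "arm_command", "payload": {"plan": [[1,0,0,-0.4,-0.006,0,0],[1,1.5,0,0,0,0,0],[1,2,0,0,0,0,0],[1,1,0,0,0,0,0]]}}

```text
t: 45.87
tool_pos: [615.9, -8.7, 59.7]
tcp_rot: [0.14, 1.564, -0.051]
contact_force: [0.1, -0.9, -4.1]
width: 11.7
```

```bash
python3 - <<'E'
from h import *
pose(); im=wsnap('w25'); crop(im,235,0,315,60,8,'w25h'); d=manip.read_camera('side'); crop(d,250,150,350,270,6,'d25')
R,p=T(); print('yaw',np.arctan2(R[1,2],R[0,2]))
E
```

```text
t 45.87 p [615.88  -8.66  59.65] x [ 0.01 -0.   -1.  ] z [ 0.98 -0.19  0.01] w 11.7 F [ 0.12 -0.93 -4.12] q [-0.05  0.31  1.89  0.    0.94  0.14]
yaw -0.19109556650014112
```

View pics/w25h.png

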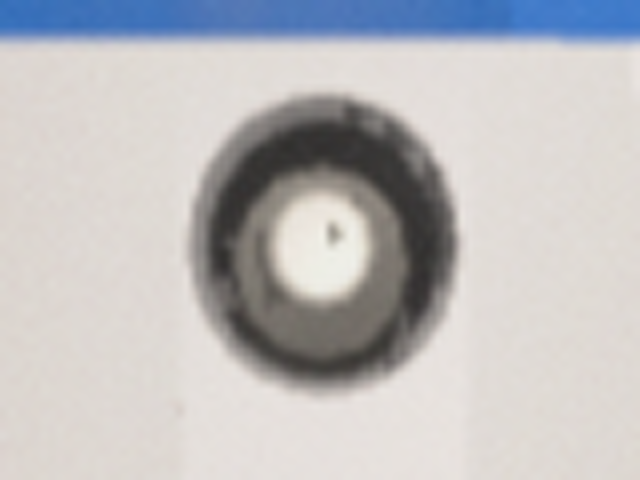

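View pics/d25.png

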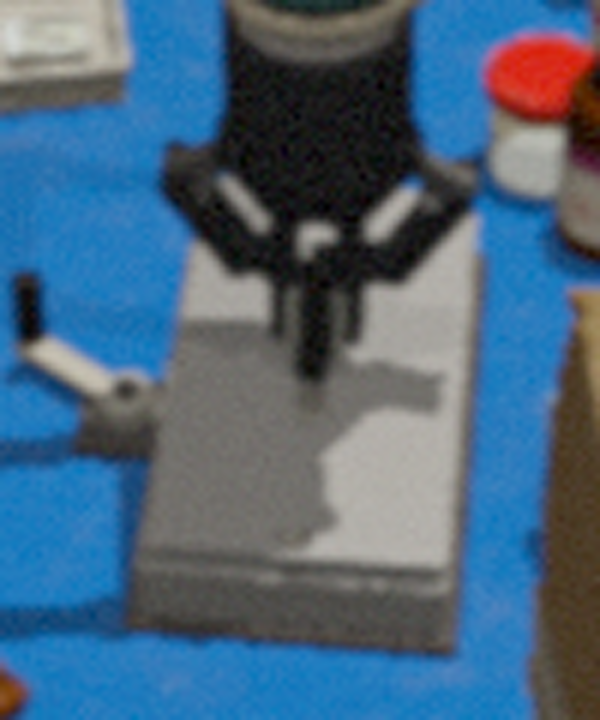

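Request:
{"api": "arm_command", "payload": {"plan": [[1,1.5,0,0,0,0,0],[1,2,0,0,0,0,0],[1,1.5,0,0,0,0,0]]}}

```text
t: 46.22
tool_pos: [616.3, -8.6, 54.8]
tcp_rot: [0.148, 1.563, -0.043]
contact_force: [0.5, 1.1, -3.2]
width: 11.8
```

```bash
python3 - <<'E'
from h import *
pose(); im=wsnap('w26'); crop(im,235,0,315,60,8,'w26h'); d=manip.read_camera('scene'); crop(d,240,160,370,260,6,'s26')
E
```

```text
t 46.22 p [616.33  -8.65  54.76] x [ 0.01 -0.   -1.  ] z [ 0.98 -0.19  0.01] w 11.8 F [ 0.47  1.07 -3.16] q [-0.05  0.31  1.89  0.    0.93  0.14]
```

View pics/s26.png

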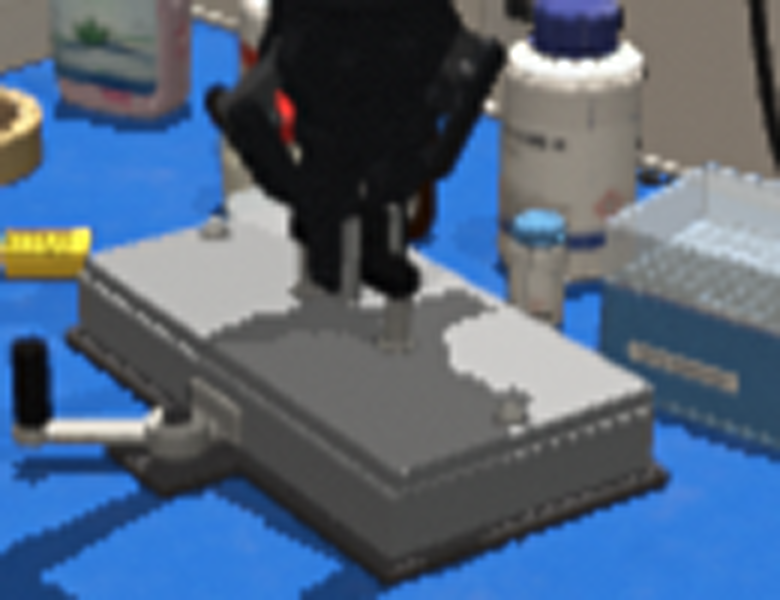

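Both pins show through the holes; a millimetre or two remains.

Request:
{"api": "arm_command", "payload": {"plan": [[1,1.5,0,0,0,0,0],[1,1.5,0,0,0,0,0]]}}

```text
t: 46.48
tool_pos: [616.6, -8.7, 54.6]
tcp_rot: [0.101, 1.563, -0.09]
contact_force: [-5.9, -0.4, 8.5]
width: 11.8
```

Request:
{"api": "arm_command", "payload": {"plan": [[0.5,0,0,0,0,0,0],[0,0,0,0,0,0,0],[-0.2,0,0,0,0,0,0],[-0.2,0,0,0,0,0,0]]}}

```text
t: 46.82
tool_pos: [619.6, -8.8, 57.6]
tcp_rot: [0.127, 1.557, -0.064]
contact_force: [0.1, -0.3, -0.6]
width: 51.2
```

Request:
{"api": "arm_command", "payload": {"plan": [[-0.2,-5,0,0,0,0,0],[-0.2,-15,0,0,0,0,0],[-0.2,-30,0,0,0,0,0],[-0.2,-35,0,0,0,0,0],[-0.2,-35,-25,0,0,0,0],[-0.2,-20,-30,0,0,0,0],[-0.2,0,-30,0,0,0,0],[-0.2,0,-15,0,0,0,0],[-0.2,0,0,0,0,0,0]]}}

```text
t: 47.57
tool_pos: [599.5, -109.2, 207.1]
tcp_rot: [-0.027, 1.553, -0.213]
contact_force: [0.1, 1.0, -0.5]
width: 51.3
```

```bash
python3 - <<'E'
from h import *
pose(); im=wsnap('w27'); d=manip.read_camera('scene'); crop(d,100,160,370,260,2.9,'s27');crop(d,240,160,370,260,6,'s27m'); e=manip.read_camera('side'); crop(e,180,110,400,320,2.8,'d27')
E
```

```text
t 47.57 p [ 599.51 -109.23  207.11] x [ 0.02 -0.   -1.  ] z [ 0.98 -0.19  0.02] w 51.3 F [ 0.08  0.96 -0.53] q [-0.22  0.15  1.79  0.    1.19 -0.03]
```

View pics/w27.png

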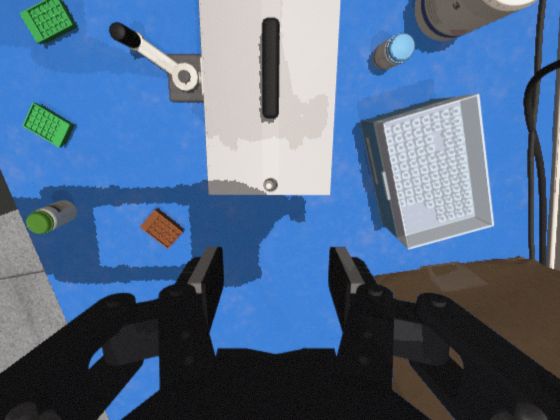

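View pics/s27m.png

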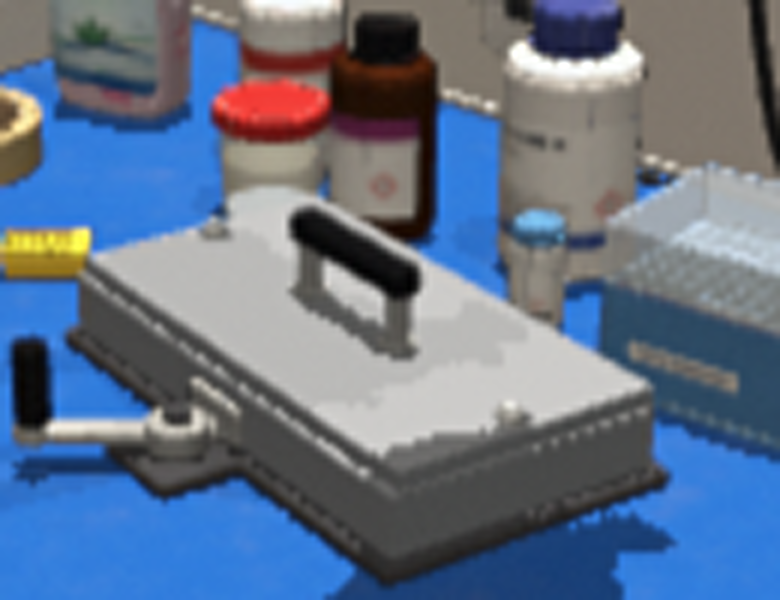

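View pics/d27.png

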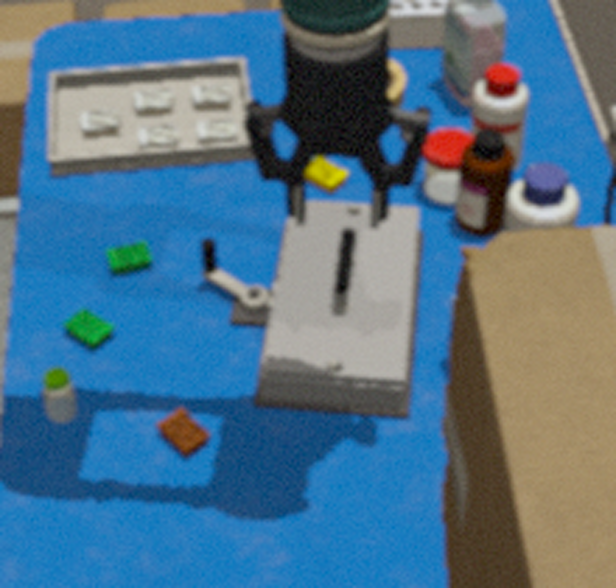

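View pics/s27.png

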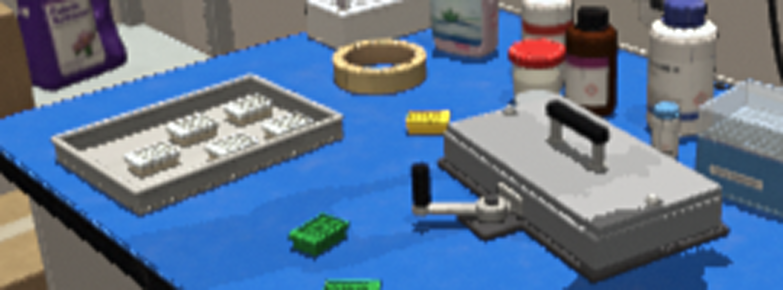

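```bash
python3 - <<'E'
from fit import *
from scipy.optimize import least_squares
pz=wpose('w27')
# wrist zoom
im=cv2.imread('pics/w27.png'); crop(im,190,0,360,210,3.5,'w27c')
d=manip.read_camera('scene'); e=manip.read_camera('side'); crop(d,250,185,352,262,7.5,'s28'); crop(e,265,170,340,265,7,'d28')
q=lambda P:(P-[250,185]+.5)*7.5
for z in (42,44,46):
  for L in ((-60,112),(-60,-112),(60,-112)): print(z,L,q(proj('scene',np.r_[well(*L),z])[0]))
for L in ((-62,114),(-62,-114),(62,-114)): print('mould',L,q(proj('scene',np.r_[well(*L),34])[0]))
E
```

```text
42 (-60, 112) [ 31.49 131.26]
42 (-60, -112) [420.85 404.37]
42 (60, -112) [741.9  296.56]
44 (-60, 112) [ 31.3  125.89]
44 (-60, -112) [421.02 398.18]
44 (60, -112) [742.37 290.68]
46 (-60, 112) [ 31.1  120.51]
46 (-60, -112) [421.19 391.97]
46 (60, -112) [742.84 284.79]
mould (-62, 114) [ 24.26 151.95]
mould (-62, -114) [418.63 433.94]
mould (62, -114) [749.46 320.86]
```

View pics/s28.png

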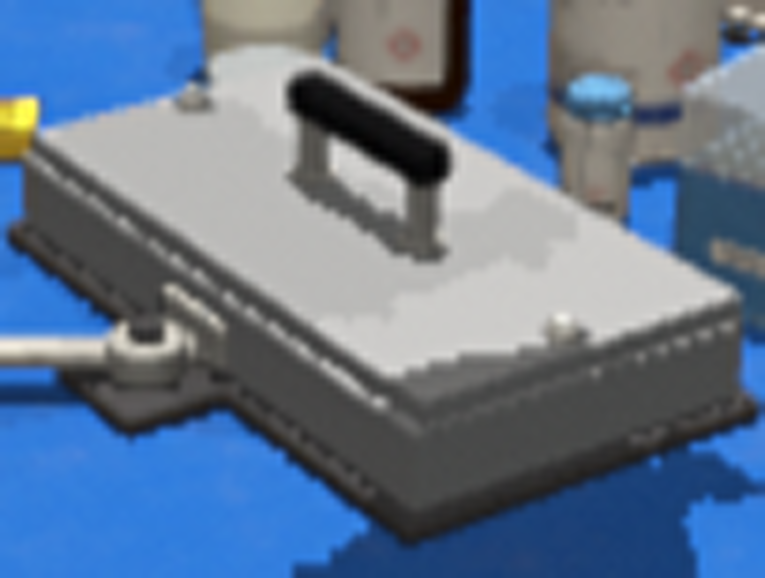

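View pics/d28.png

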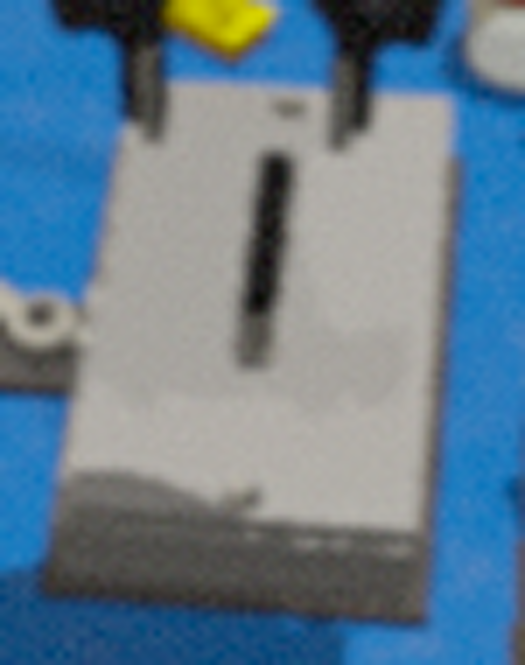

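The plate corners project onto z = 42 mm to within a pixel, so the cover is flush. Lever, tray, cup and vials are unchanged, so I'm handing in.

```bash
python3 - <<'E'
from h import *
pose(); print(manip.close_job())
E
```

```text
t 47.82 p [ 598.62 -105.19  204.12] x [ 0.01 -0.   -1.  ] z [ 0.98 -0.18  0.01] w 51.3 F [-0.39  0.01 -0.62] q [-0.22  0.15  1.79  0.    1.19 -0.03]
the job is handed in; nothing more can be done
None
```

The job is done and handed in at about 48 s. I swung the lever fully over and moved all five blocks (one well was empty from the start) into the steel tray. I then swung the lever fully back and lowered the cover over both locating pins.

**Last checks:**
- **Blocks:** the camera shows all five lying flat in the tray, and all six wells were seen empty before the cover went on.
- **Lever:** it measured about 0.00 rad after the swing back, and I pushed it firmly against its stop.
- **Cover:** both pins stand through the holes. The visible top corners are within a pixel of where a flush plate (top at 42 mm) should appear. There was a clear upward contact force as it seated.
- **Surroundings:** both vials and the specimen cup look unmoved in the last pictures, and the gripper is clear of everything.

**Checks that disagreed:**
- **Fully-over lever angle:** two pictures gave between 1.13 and 1.16 rad rather than 1.2. I pushed it against the stop again (about 21 N), and the next picture gave 1.19 rad.
- **Mould position:** estimates from different wrist pictures differed by about 2 mm. For the final fit I steered by the pin seen through the cover's hole instead.

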